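# Sweep loose screw caps into the catch pan

### The arm

A 6-joint arm with a two-finger parallel gripper is mounted at the origin on a cart in front of the work surface, level with it; the furniture and walls round the work are solid. World frame = base frame: x ahead of the robot, y to its left, z up, the work surface at z = 0. Lengths are in m, angles in rad, forces in N, time in s.
With the tool pointing down it reaches from about 0.35 to 0.85 m from the base axis. Payload 8.1 kg.
Tool frame: the origin (TCP) lies at the very end of the fingers, on their centre line; the grasp point (between the pads) lies 19 mm behind it (robot.pinch_z is the z of the grasp point in the tool frame, in m); z points along the fingers, y is the direction in which the jaws open and shut (so a half turn about z gives the same grasp; the last joint's range is limited). The gripper opens to 93 mm and grips with 3 to 60 N. Pads are 15 mm wide; open, the fingers measure 128 mm over their backs; the gripper's body (75 mm by 188 mm) begins 65 mm behind the grasp point.
Start: joints at [-1.416, 0.13, 1.488, -0, 1.523, -0.085], TCP at [0.143, -0.583, 0.219] pointing down, gripper open.
Joint ranges: [-2.96, 2.96], [-0.89, 2.26], [0.02, 2.5], [-1.34, 4.48], [0, 2.73], [-2.66, 2.66]. Speed limits (rad/s): [2.39, 2.39, 2.79, 3.14, 3.14, 3.14].

### API

Orientations are given as a rotation vector (axis times angle).
In Python, from plant import robot gives the robot as it stands.
- The arm moves only by the tool drive_tool, never from a script. Its argument "steps" is a list of rows, each an object of numbers: "jaw": the opening, from 0 (shut) to 1 (fully open); "tx", "ty", "tz": the shift along the tool's x, y, z scaled (see below); "turn": the turn about the tool's z scaled (see below). A call has 1 to 12 rows; each row is the pose to reach, as a shift and turn from the pose commanded when the call began, along the tool's axes at that moment, turning the shorter way round; what a row does not reach only later rows make up. The controller multiplies each number of a shift by 0.3 m and each number of a turn by 180 degrees. A row lasts 1/10 s, in which the tool goes at most 50 mm and 8.59 degrees, less where a joint would pass 70% of its speed; a pose out of reach is approached as far as the arm can. A call with a number of a shift or a turn outside -1 to 1 is refused whole. A call with a gripper value outside its range is refused whole. The fingers move at their own pace and stop on an object; "force" is the grip in N (left out, the last holds). Time passes only in rows, so rows that repeat a pose let the fingers close. It gives the time, the measured TCP pose, the force and the opening at its end, in the units of the state.
- robot.read_state(): the state, without advancing time (a new reading comes with each control period).
- robot.read_camera(name): name is "scene" or "side" or "wrist"; returns (picture, depth): 400x640x3 uint8, blue, green, red; 400x640 float32, m along the optical axis (not along the pixel's ray), 0 where there is no reading.
- robot.get_calibration(name): a dict with "fx", "fy", "cx", "cy" (pixels), "eye" and "attitude" of the camera in the world. Camera axes: x right, y down, z forward; pixel columns grow to the right and rows downward; lengths in m; the calibration is good to about 2 mm. A picture is of the moment at which its call begins: read the wrist's pose just before it. get_calibration takes no time and is no camera call; for the wrist camera it gives the pose at the moment of the call.
- robot.close_job(): hands the job in, once; it reports no verdict.
The state is a dict: "t": time; "q": joint angles; "dq": joint speeds; "joint_torque": joint torques, N m; "tool_pos": TCP position; "orientation": TCP orientation; "force": force on the tool from outside, world axes, zero at the start; "wrist_torque": the same for the moment, N m; "opening": finger opening in m.
Only numpy, scipy, OpenCV 4.12 (cv2) and the standard library are available. Lean on these libraries where they do the work, as an engineer would, in place of code of your own. Each camera call takes 0.05 s, during which the arm holds its last target.

### The job

Clear the counter before it is wiped down: with the shut fingers, sweep the three loose screw caps (red, yellow and white) along the counter and in through the open front of the blue catch pan, so that each cap lies wholly inside it. Push them steadily without picking them up or flicking them, and leave the dropper vial, the specimen cup and the sample tube where they are.

Things in the scene. Friction and masses are not known exactly. Their poses are not given: they have to be found in the camera images.
- catch_pan: Blue plastic pan fixed to the counter; 150 mm wide (y), 120 deep (x); walls 5 thick, 25 high at the sides and back. Origin: centre of its underside. Its +x points level INTO the pan: open front edge at x = -60 mm, inside of back wall +55, insides of side walls y = -70 and +70. Floor film-thin, level with the counter, no lip: things slide straight in. Stands right of the caps, open to the left; place and yaw vary.
- red_cap: Red screw cap lying flat on the counter: a plain solid disc 28 mm across and 14 mm high, smooth, about 20 g, slides easily. Origin: centre of its underside; z up. The three caps look alike but for colour; where each colour lies changes.
- yellow_cap: Yellow screw cap lying flat on the counter: a plain solid disc 28 mm across and 14 mm high, smooth, about 20 g, slides easily. Origin: centre of its underside; z up. The three caps look alike but for colour; where each colour lies changes.
- white_cap: White screw cap lying flat on the counter: a plain solid disc 28 mm across and 14 mm high, smooth, about 20 g, slides easily. Origin: centre of its underside; z up. The three caps look alike but for colour; where each colour lies changes.
- blood_rack: Low white rack full of purple-topped tubes, fixed to the counter behind the caps, always at the same place: 54 mm deep (its x axis), 243 mm long (its y axis), about 0.1 m high with the tubes. Origin: centre of its underside. An obstacle: sweep past its front.
- dropper_vial: Small amber dropper vial with a white top, standing near the front edge of the counter, 26 mm across, 58 mm high. Origin: centre of its underside. Leave it alone.
- specimen_cup: White lidded specimen cup standing near the front edge of the counter, 49 mm across, 55 mm high. Origin: centre of its underside. Leave it alone.
- sample_tube: Stoppered sample tube (dark red, purple stopper) lying on the counter to the left of the caps, 15 mm thick and 84 mm long along its own y axis. Origin: centre of its underside. Leave it alone.

How it is judged:
By the outcome, as a careful person would: the job done as asked, in the order asked, and still so for the second after the job is handed in, with the robot touching nothing.
It also fails if it takes over 72 s, if anything falls off the work surface, if the arm or the gripper's body presses on something with over 40 N, if the wrist force passes 120 N, or if a joint passes its speed limit or range.

## Working session

There is one attempt and no reset: what is moved stays moved. The work goes in short steps, Python scripts to look and compute and a tool call to move; the robot and the scene stay as the last step left them, time stands still between calls to the robot, and variables do not carry over. Pictures are saved under pics/ and viewed, and the job is handed in when it is done.

Besides the shell and the picture viewer there is one more tool, called after "Request:" as name([rows], argument=value, ...), one row to a line, values as JSON. drive_tool: Moves the arm, as the interface text tells. Its arguments: {"type":"object","properties":{"steps":{"type":"array"},"force":{"type":"number"}},"required":["steps"]}

```bash
mkdir -p pics; ls
python3 - <<'E'
from plant import robot
import cv2
for n in ("scene","side"):
    p,d=robot.read_camera(n); cv2.imwrite(f"pics/{n}0.png",p)
    c=robot.get_calibration(n); print(n,c)
print(robot.read_state())
E
```

```text
pics
scene {'fx': 434.5716482401488, 'fy': 434.5716482401488, 'cx': 317.5558355695928, 'cy': 198.00253088278265, 'eye': array([0.16554726, 0.49355176, 0.72200061]), 'attitude': array([-0.74325138,  2.69283167, -0.94746123])}
side {'fx': 420.2875314350193, 'fy': 420.2875314350193, 'cx': 323.9551551997899, 'cy': 200.1836716782311, 'eye': array([0.11591891, 0.69736043, 0.57815874]), 'attitude': array([-0.59350584,  2.55306604, -1.32946457])}
{'t': 0.1, 'q': array([-1.41642751e+00,  1.31085301e-01,  1.48919226e+00, -1.68079725e-06,
        1.52298754e+00, -8.53922932e-02]), 'dq': array([-5.60248384e-05, -8.10943188e-04, -1.99448514e-03, -6.56690356e-05,
        7.38759974e-05, -1.35476457e-03]), 'joint_torque': array([ 4.15065433e-04, -5.61344755e+01, -4.93095052e+01,  7.69213820e-02,
        2.91385897e-02, -7.78306298e-05]), 'tool_pos': array([ 0.1424277 , -0.58231499,  0.21768053]), 'orientation': array([-3.11738579e+00, -3.75514685e-01,  9.31715613e-05]), 'force': array([-0.18792369,  0.7227402 , -0.32142472]), 'wrist_torque': array([ 0.01892533, -0.02107439, -0.05545977]), 'opening': 0.09259573364391384}
```

View pics/scene0.png

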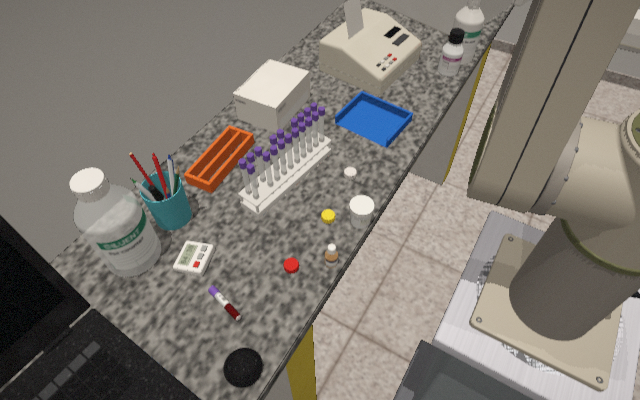

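View pics/side0.png

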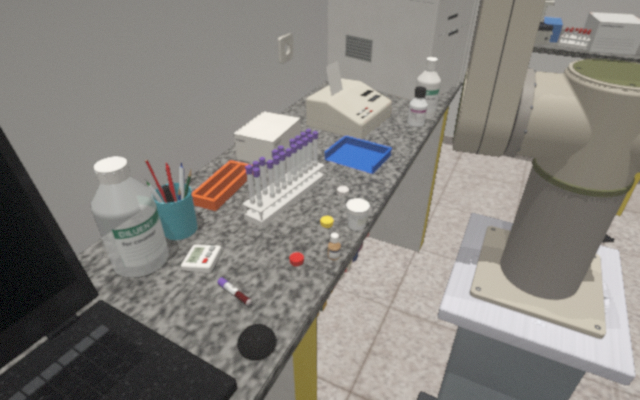

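The scene view shows the red cap at about (291,265), yellow (328,215), white (350,172), pan (374,118), vial (332,254), cup (361,210) and tube (225,303). The side view agrees. Next I measure positions.

```bash
cat > h.py <<'E'
from plant import robot
import cv2, numpy as np
from scipy.spatial.transform import Rotation as R
def ray(c,px,z):
    px=np.atleast_2d(np.asarray(px,float))
    d=np.c_[(px[:,0]-c['cx'])/c['fx'],(px[:,1]-c['cy'])/c['fy'],np.ones(len(px))]
    w=R.from_rotvec(c['attitude']).apply(d); e=np.asarray(c['eye'])
    return e+w*((z-e[2])/w[:,2])[:,None]
def project(c,P):
    q=R.from_rotvec(c['attitude']).inv().apply(np.atleast_2d(P)-c['eye'])
    return np.c_[q[:,0]/q[:,2]*c['fx']+c['cx'],q[:,1]/q[:,2]*c['fy']+c['cy']]
def hsv(p,lo,hi): return cv2.inRange(cv2.cvtColor(p,cv2.COLOR_BGR2HSV),np.array(lo),np.array(hi))
def blobs(m,amin=20):
    n,l,s,c=cv2.connectedComponentsWithStats(m)
    return [(s[i,4],c[i].round(1),s[i,:4]) for i in range(1,n) if s[i,4]>=amin]
E
python3 - <<'E'
from h import *
np.set_printoptions(precision=4,suppress=True)
for n in ("scene","side"):
    c=robot.get_calibration(n); p=cv2.imread(f"pics/{n}0.png")
    print(n)
    for name,lo,hi in (("red",(0,180,120),(6,255,255)),("yel",(20,150,120),(35,255,255)),("blue",(100,150,60),(125,255,255)),("white",(0,0,185),(179,45,255))):
        for a,ct,bb in blobs(hsv(p,lo,hi)):
            P=ray(c,ct,0.010)[0]
            if 0.2<P[0]<.9 and -.7<P[1]<.5: print(name,a,ct,bb,P[:2])
    m=hsv(p,(100,150,60),(125,255,255))
    cs,_=cv2.findContours(m,0,2); k=max(cs,key=cv2.contourArea)
    print("pan poly",cv2.approxPolyDP(cv2.convexHull(k),2,True).reshape(-1,2).tolist())
p=cv2.imread("pics/scene0.png")
cv2.imwrite("pics/z1.png",cv2.resize(p[80:330,190:430],None,fx=2.4,fy=2.4,interpolation=2)[:600])
cv2.imwrite("pics/z2.png",cv2.resize(p[80:155,325:425],None,fx=7,fy=7,interpolation=2))
E
```

```text
scene
red 119 [159.  171.6] [153 153  13  36] [0.816 0.12 ]
red 61 [138.5 165.6] [130 155  18  24] [0.8694 0.1301]
red 173 [290.8 264.9] [284 258  15  15] [0.4316 0.169 ]
red 20 [196.2 263.9] [194 262   6   5] [0.5864 0.2583]
yel 302 [466.4 111.8] [444  52  43 128] [ 0.295  -0.4198]
yel 162 [327.6 215.9] [321 209  14  15] [0.4299 0.0351]
yel 914 [303.  362.5] [287 327  28  67] [0.3154 0.3096]
blue 2491 [373.4 118.3] [335  91  78  56] [ 0.4839 -0.2814]
white 3022 [372.4  42.1] [320   8 100  71] [ 0.639  -0.5856]
white 156 [452.5  49.6] [443  44  20  11] [ 0.4211 -0.6653]
white 2001 [271.1  82.9] [233  59  76  50] [ 0.7855 -0.2722]
white 63 [469.7 136.3] [464 130  13  13] [ 0.2588 -0.3381]
white 1657 [284.  176.5] [239 133  92  80] [ 0.5669 -0.0093]
white 30 [461.2 157.6] [457 154   8   9] [ 0.2523 -0.2607]
white 31 [469.3 158.9] [467 154   6  11] [ 0.2353 -0.266 ]
white 90 [349.8 171. ] [344 167  12   9] [ 0.4501 -0.0969]
white 57 [453.3 171.8] [449 168  12  10] [ 0.2525 -0.2102]
white 40 [456.3 179.6] [450 174  14  10] [ 0.239  -0.1916]
white 21 [417.2 179.1] [414 177   8   5] [ 0.31
[... 3734 characters left out ...]
.1803]
white 268 [357.5 204.8] [346 198  24  14] [ 0.3898 -0.0497]
white 40 [334.4 235.2] [331 232   8   7] [0.3917 0.0737]
white 2086 [375.7 268.5] [339 238  74  60] [0.2793 0.1286]
white 520 [200.7 256.5] [181 244  40  25] [0.6003 0.2503]
white 70 [230.3 287.4] [225 283  13  10] [0.4989 0.2914]
white 3144 [344.5 331.7] [318 289  67  90] [0.2743 0.2883]
white 41 [382.3 300.9] [375 298  14   7] [0.241  0.1993]
white 32 [377.5 348.2] [374 346   8   6] [0.2153 0.294 ]
white 23 [349.3 377.3] [346 376   7   4] [0.2355 0.3592]
white 50 [344.1 381.6] [339 378  11   8] [0.2396 0.3689]
white 248 [330.8 392.7] [318 382  28  18] [0.2497 0.3928]
pan poly [[326, 158], [346, 143], [390, 148], [372, 171]]
```

View pics/z1.png

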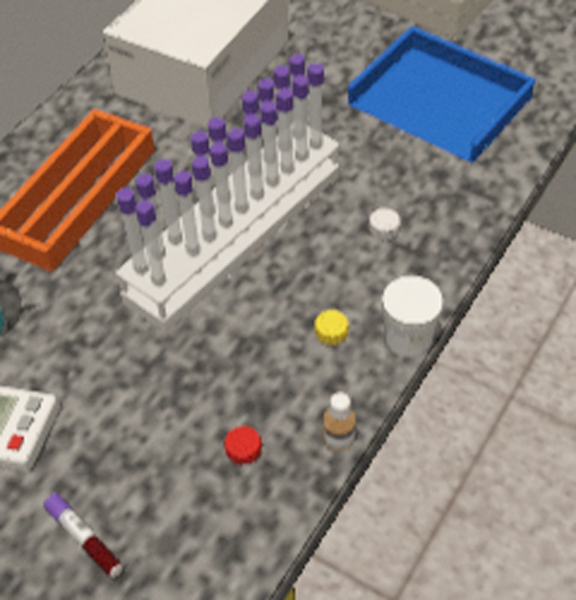

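View pics/z2.png

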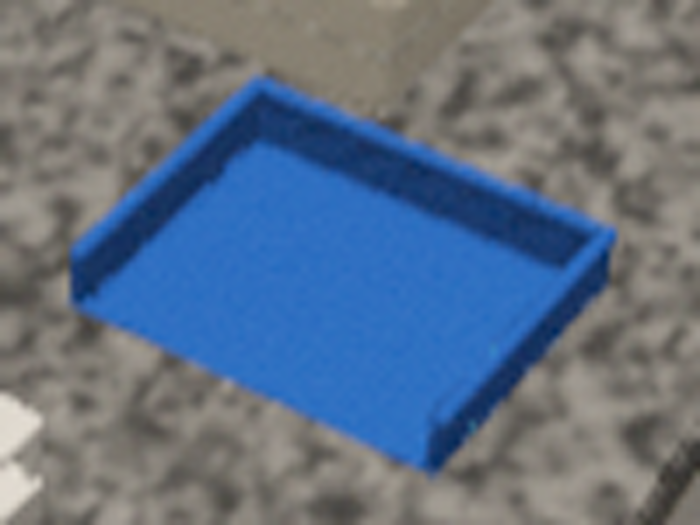

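The zoom shows the pan open toward the caps: front corners at about (335,122) and (387,146), back top corners (363,91) and (412,113). The rack's front foot runs from (257,212) to (331,150).

Run:
```python
from h import *
np.set_printoptions(precision=4,suppress=True)
c=robot.get_calibration("scene")
f=ray(c,[[335.5,122.5],[387,146.5]],0)[:,:2]; b=ray(c,[[362.5,91.5],[412.5,113.5]],.025)[:,:2]
ft=ray(c,[[335.5,116],[387,140.5]],.025)[:,:2]
print("pan front",f,"front top",ft,"back",b, np.linalg.norm(f[0]-f[1]),np.linalg.norm(b[0]-b[1]),np.linalg.norm(b-f,axis=1))
ax=((b-f).mean(0)); print("yaw",np.degrees(np.arctan2(ax[1],ax[0])), "front-normal yaw", np.degrees(np.arctan2(*(np.array([[0,1],[-1,0]])@(f[1]-f[0]))[::-1])),"ctr",np.r_[f,b].mean(0))
print("rack front",ray(c,[[257,212.5],[331,150]],0)[:,:2])
s=robot.get_calibration("side")
p=cv2.imread("pics/side0.png")
for a,ct,bb in blobs(hsv(p,(0,150,100),(6,255,255)),20): print(a,ct,ray(s,ct,.01)[0,:2])
# caps by two plane heights: scene centroid blend ~z .011
for nm,px in (("red",(290.8,264.9)),("yel",(327.6,215.9)),("white",(349.8,172))): print(nm,ray(c,px,.0115)[0,:2],ray(c,px,.007)[0,:2])
print("vial top",ray(c,(331.5,245),.058)[0,:2],"cup lid",ray(c,(361.5,205),.055)[0,:2], "tube",ray(c,[[213,290],[237.5,317]],.008)[:,:2])
print("edge",ray(c,[[380,203],[300,330]],0)[:,:2])
```

```text
pan front [[ 0.5626 -0.2309]
 [ 0.4159 -0.2184]] front top [[ 0.5605 -0.2264]
 [ 0.4157 -0.2116]] back [[ 0.5479 -0.3443]
 [ 0.403  -0.3288]] 0.14722311603952554 0.1457308271862274 [0.1143 0.1112]
yaw -97.01242473441017 front-normal yaw 85.13333451746823 ctr [ 0.4823 -0.2806]
rack front [[ 0.5649  0.0959]
 [ 0.5239 -0.1416]]
54 [170.  181.2] [0.849  0.0659]
132 [296.1 258.5] [0.4292 0.1718]
red [0.4311 0.1696] [0.4327 0.1676]
yel [0.4294 0.036 ] [0.431  0.0331]
white [ 0.4481 -0.0931] [ 0.4498 -0.0968]
vial top [0.373  0.1189] cup lid [0.3697 0.0077] tube [[0.5251 0.2835]
 [0.4551 0.3018]]
edge [[ 0.3555 -0.0569]
 [ 0.3514  0.2632]]
```

Request:
drive_tool([
  {"jaw": 0,"tx": 0.08,"ty": -0.08},
  {"jaw": 0,"tx": 0.18,"ty": -0.18},
  {"jaw": 0,"tx": 0.28,"ty": -0.28},
  {"jaw": 0,"tx": 0.38,"ty": -0.38},
  {"jaw": 0,"tx": 0.48,"ty": -0.48},
  {"jaw": 0,"tx": 0.58,"ty": -0.58},
  {"jaw": 0,"tx": 0.67,"ty": -0.67},
  {"jaw": 0,"tx": 0.67,"ty": -0.67},
], force=20)

```text
schema error: expected keys jaw, tx, ty, tz, turn
```

Request:
drive_tool([
  {"jaw": 0,"tx": 0.08,"ty": -0.08},
  {"jaw": 0,"tx": 0.18,"ty": -0.18},
  {"jaw": 0,"tx": 0.28,"ty": -0.28},
  {"jaw": 0,"tx": 0.38,"ty": -0.38},
  {"jaw": 0,"tx": 0.48,"ty": -0.48},
  {"jaw": 0,"tx": 0.58,"ty": -0.58},
  {"jaw": 0,"tx": 0.66,"ty": -0.66},
  {"jaw": 0,"tx": 0.66,"ty": -0.66},
  {"jaw": 0,"tx": 0.66,"ty": -0.66},
])

```text
schema error: expected keys jaw, tx, ty, tz, turn
```

```bash
cat >> h.py <<'E'
def pose():
    s=robot.read_state(); M=R.from_rotvec(s['orientation']).as_matrix()
    return s,np.array(s['tool_pos']),M,np.degrees(np.arctan2(M[1,0],M[0,0]))
def plan(xy,z=None,a=None):
    s,p,M,a0=pose(); t=np.r_[xy,p[2] if z is None else z]
    d=M.T@(t-p)/.3
    print("t",round(s['t'],2),"pos",p.round(4),"a",round(a0,2),"-> t",d.round(3),"turn",None if a is None else round(-(a-a0)/180,4), "F",np.round(s['force'],1),"open",round(s['opening'],4))
E
python3 - <<'E'
from h import *
np.set_printoptions(precision=4,suppress=True)
plan((.436,-.05))
c=robot.get_calibration("wrist");p,d=robot.read_camera("wrist"); cv2.imwrite("pics/w1.png",p); print(c)
E
```

```text
t 0.1 pos [ 0.1424 -0.5823  0.2177] a 13.74 -> t [ 1.372 -1.491  0.003] turn None F [-0.2  0.7 -0.3] open 0.0926
{'fx': 277.74535187167095, 'fy': 277.74535187167095, 'cx': 319.74249008878564, 'cy': 200.85449001664622, 'eye': array([ 0.2103, -0.5647,  0.3834]), 'attitude': array([ 2.3072, -1.8101, -0.2328])}
```

View pics/w1.png

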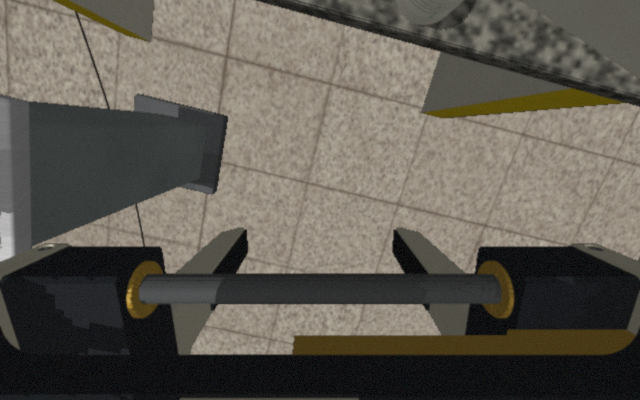

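The wrist picture shows the open fingers over the floor. The arm hasn't moved, because every row needs all five keys, so I resend the moves.

Request:
drive_tool([
  {"jaw": 0,"tx": 0.08,"ty": -0.08,"tz": 0,"turn": 0},
  {"jaw": 0,"tx": 0.18,"ty": -0.18,"tz": 0,"turn": 0},
  {"jaw": 0,"tx": 0.28,"ty": -0.28,"tz": 0,"turn": 0},
  {"jaw": 0,"tx": 0.38,"ty": -0.38,"tz": 0,"turn": 0},
  {"jaw": 0,"tx": 0.48,"ty": -0.48,"tz": 0,"turn": 0},
  {"jaw": 0,"tx": 0.58,"ty": -0.58,"tz": 0,"turn": 0},
  {"jaw": 0,"tx": 0.67,"ty": -0.67,"tz": 0,"turn": 0},
  {"jaw": 0,"tx": 0.67,"ty": -0.67,"tz": 0,"turn": 0},
], force=20)

```text
t: 0.95
tool_pos: [0.2919, -0.3365, 0.2185]
orientation: [-3.117, -0.382, -0.002]
force: [-0.1, -0.2, 0.7]
opening: 0.0334
```

Request:
drive_tool([
  {"jaw": 0,"tx": 0.08,"ty": -0.08,"tz": 0,"turn": 0},
  {"jaw": 0,"tx": 0.18,"ty": -0.18,"tz": 0,"turn": 0},
  {"jaw": 0,"tx": 0.28,"ty": -0.28,"tz": 0,"turn": 0},
  {"jaw": 0,"tx": 0.38,"ty": -0.38,"tz": 0,"turn": 0},
  {"jaw": 0,"tx": 0.48,"ty": -0.48,"tz": 0,"turn": 0},
  {"jaw": 0,"tx": 0.58,"ty": -0.58,"tz": 0,"turn": 0},
  {"jaw": 0,"tx": 0.66,"ty": -0.66,"tz": 0,"turn": 0},
  {"jaw": 0,"tx": 0.66,"ty": -0.66,"tz": 0,"turn": 0},
  {"jaw": 0,"tx": 0.66,"ty": -0.66,"tz": 0,"turn": 0},
])

```text
t: 1.85
tool_pos: [0.4353, -0.1005, 0.2183]
orientation: [3.119, 0.379, -0.001]
force: [0.2, -0.7, 0.5]
opening: 0.0003
```

Run:
```python
from h import *
np.set_printoptions(precision=4,suppress=True)
plan((.436,-.05))
c=robot.get_calibration("wrist");p,d=robot.read_camera("wrist"); cv2.imwrite("pics/w2.png",p); print(c)
```

```text
t 1.85 pos [ 0.4353 -0.1005  0.2183] a 13.85 -> t [ 0.042 -0.163 -0.   ] turn None F [ 0.2 -0.7  0.5] open 0.0003
{'fx': 277.74535187167095, 'fy': 277.74535187167095, 'cx': 319.74249008878564, 'cy': 200.85449001664622, 'eye': array([ 0.5032, -0.0824,  0.384 ]), 'attitude': array([ 2.3072, -1.807 , -0.2314])}
```

View pics/w2.png

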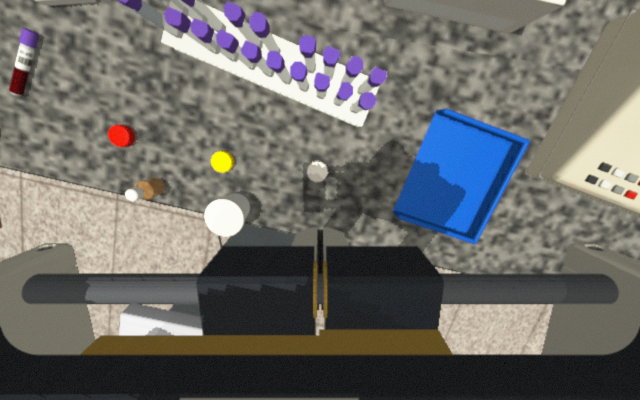

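The wrist view shows everything: red at (120,135), yellow (222,161), white (317,171), pan corners about (395,215) and (474,242) on the front edge side, and the rack corner (362,125). I triangulate these against the scene view.

Run:
```python
from h import *
np.set_printoptions(precision=4,suppress=True)
c=robot.get_calibration("wrist");p=cv2.imread("pics/w2.png")
for n,lo,hi in (("red",(0,200,120),(6,255,255)),("yel",(20,150,120),(35,255,255))):
    for a,ct,bb in blobs(hsv(p,lo,hi),80): print(n,a,ct,bb,ray(c,ct,.012)[0,:2])
print("white",ray(c,(317,171),.012)[0,:2])
m=hsv(p,(100,150,40),(125,255,255)); cs,_=cv2.findContours(m,0,2);k=max(cs,key=cv2.contourArea)
q=cv2.approxPolyDP(cv2.convexHull(k),2,True).reshape(-1,2); print(q.tolist()); print(ray(c,q,.0)[:,:2]);print(ray(c,q,.025)[:,:2])
print("rack",ray(c,[[362,126],[163,41]],0.0)[:,:2])
cv2.imwrite("pics/z3.png",cv2.resize(p[95:255,280:540],None,fx=3,fy=3,interpolation=2))
```

```text
red 399 [119.6 135.2] [108 125  24  22] [0.4324 0.1676]
yel 399 [221.9 161.2] [211 151  23  22] [0.4306 0.0331]
yel 82 [314.4 299.8] [313 283   4  34] [ 0.255 -0.136]
white [ 0.448  -0.0932]
[[436, 111], [451, 110], [529, 141], [475, 243], [398, 218], [393, 212]]
[[ 0.5609 -0.2272]
 [ 0.5668 -0.2459]
 [ 0.5543 -0.3627]
 [ 0.3975 -0.3475]
 [ 0.4076 -0.2241]
 [ 0.4145 -0.2143]]
[[ 0.5571 -0.2178]
 [ 0.5626 -0.2353]
 [ 0.551  -0.3445]
 [ 0.4044 -0.3303]
 [ 0.4138 -0.2149]
 [ 0.4203 -0.2057]]
rack [[ 0.5193 -0.1377]
 [ 0.5584  0.1304]]
```

View pics/z3.png

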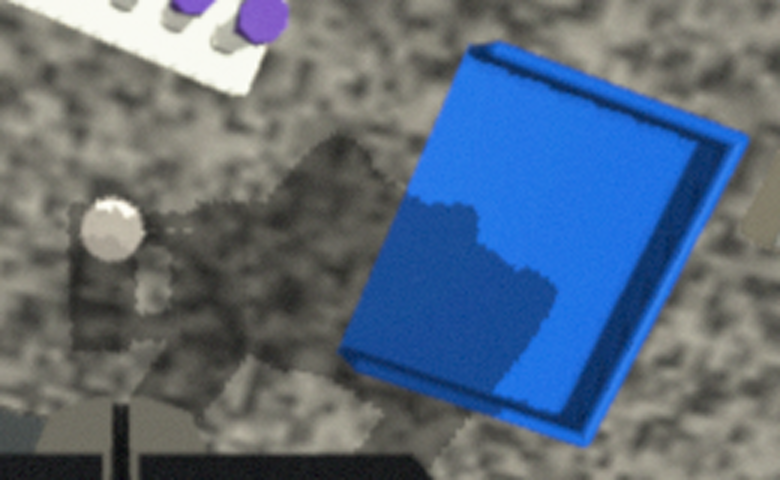

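Run:
```python
from h import *
plan((.4357,-.0498),.006,16)
```

```text
t 1.9 pos [ 0.435  -0.1011  0.2184] a 13.76 -> t [ 0.043 -0.166  0.708] turn -0.0124 F [-0.4  0.3 -0.6] open 0.0004
```

Request:
drive_tool([
  {"jaw": 0,"tx": 0.02,"ty": -0.083,"tz": 0.03,"turn": -0.0124},
  {"jaw": 0,"tx": 0.043,"ty": -0.166,"tz": 0.1,"turn": -0.0124},
  {"jaw": 0,"tx": 0.043,"ty": -0.166,"tz": 0.2,"turn": -0.0124},
  {"jaw": 0,"tx": 0.043,"ty": -0.166,"tz": 0.32,"turn": -0.0124},
  {"jaw": 0,"tx": 0.043,"ty": -0.166,"tz": 0.44,"turn": -0.0124},
  {"jaw": 0,"tx": 0.043,"ty": -0.166,"tz": 0.54,"turn": -0.0124},
  {"jaw": 0,"tx": 0.043,"ty": -0.166,"tz": 0.62,"turn": -0.0124},
  {"jaw": 0,"tx": 0.043,"ty": -0.166,"tz": 0.67,"turn": -0.0124},
  {"jaw": 0,"tx": 0.043,"ty": -0.166,"tz": 0.695,"turn": -0.0124},
  {"jaw": 0,"tx": 0.043,"ty": -0.166,"tz": 0.708,"turn": -0.0124},
  {"jaw": 0,"tx": 0.043,"ty": -0.166,"tz": 0.708,"turn": -0.0124},
])

```text
t: 3.0
tool_pos: [0.4361, -0.0498, 0.0065]
orientation: [3.111, 0.435, 0.0]
force: [0.1, 0.6, -0.0]
opening: 0.0005
```

Run:
```python
from h import *
plan((.496,-.260),.006,16)
p,_=robot.read_camera("scene"); cv2.imwrite("pics/s1.png",cv2.resize(p[90:270,260:480],None,fx=3,fy=3,interpolation=2))
```

```text
t 3.0 pos [ 0.4361 -0.0498  0.0065] a 15.91 -> t [-0.     0.729  0.002] turn -0.0005 F [ 0.1  0.6 -0. ] open 0.0005
```

View pics/s1.png

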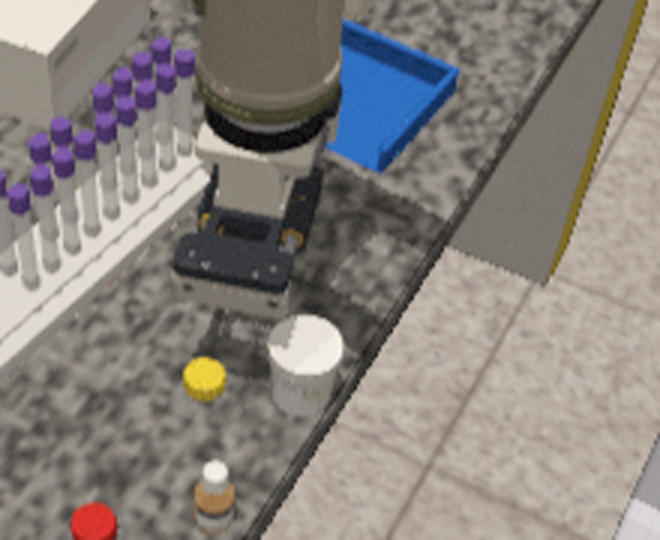

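The gripper sits behind the white cap, which it hides in this view, and is clear of the rack, cup and yellow cap. I start pushing slowly.

Request:
drive_tool([
  {"jaw": 0,"tx": 0,"ty": 0.01,"tz": 0,"turn": 0},
  {"jaw": 0,"tx": 0,"ty": 0.025,"tz": 0,"turn": 0},
  {"jaw": 0,"tx": 0,"ty": 0.04,"tz": 0,"turn": 0},
  {"jaw": 0,"tx": 0,"ty": 0.055,"tz": 0,"turn": 0},
  {"jaw": 0,"tx": 0,"ty": 0.07,"tz": 0,"turn": 0},
  {"jaw": 0,"tx": 0,"ty": 0.085,"tz": 0,"turn": 0},
  {"jaw": 0,"tx": 0,"ty": 0.1,"tz": 0,"turn": 0},
  {"jaw": 0,"tx": 0,"ty": 0.12,"tz": 0,"turn": 0},
  {"jaw": 0,"tx": 0,"ty": 0.14,"tz": 0,"turn": 0},
  {"jaw": 0,"tx": 0,"ty": 0.16,"tz": 0,"turn": 0},
  {"jaw": 0,"tx": 0,"ty": 0.18,"tz": 0,"turn": 0},
  {"jaw": 0,"tx": 0,"ty": 0.195,"tz": 0,"turn": 0},
])

```text
t: 4.25
tool_pos: [0.4523, -0.1059, 0.0063]
orientation: [3.111, 0.436, 0.0]
force: [-0.0, 0.7, 1.2]
opening: 0.0005
```

Run:
```python
from h import *
plan((.496,-.260),.006,16)
p,_=robot.read_camera("wrist"); cv2.imwrite("pics/w3.png",p)
```

```text
t 4.25 pos [ 0.4523 -0.1059  0.0063] a 15.96 -> t [-0.001  0.534  0.001] turn -0.0002 F [-0.   0.7  1.2] open 0.0005
```

View pics/w3.png

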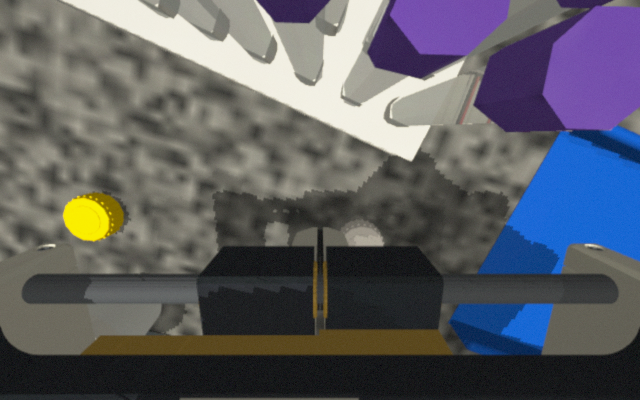

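The white cap shows at about (363,238), just right of the finger tip at (320,240), so it is in contact. I check its lateral offset.

```bash
cat >> h.py <<'E'
def rel(px,z=.013):
    c=robot.get_calibration("wrist"); s,p,M,a=pose()
    P=ray(c,px,z)[0]; print("world",P[:2].round(4),"tool xy",(M.T@(P-p))[:2].round(4))
E
python3 - <<'E'
from h import *
p=cv2.imread("pics/w3.png"); cv2.imwrite("pics/z4.png",cv2.resize(p[205:255,280:410],None,fx=6,fy=6,interpolation=2))
for px in ((342,234),(384,238),(363,221)): rel(px)
E
```

```text
world [ 0.4634 -0.1162] tool xy [0.0077 0.0125]
world [ 0.468  -0.1418] tool xy [0.0051 0.0384]
world [ 0.4749 -0.126 ] tool xy [0.0161 0.025 ]
```

View pics/z4.png

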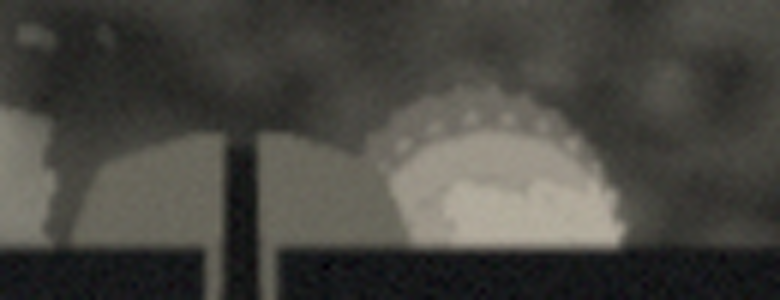

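Run:
```python
from h import *
for px,z in (((362,226.5),.014),((359,219),0),((384,243),.014)): rel(px,z)
print('finger at z .03');
for px in ((292,245),(320,227),(348,245)):
  for z in (.007,.03,.05): rel(px,z)
```

```text
world [ 0.4717 -0.1262] tool xy [0.013  0.0244]
world [ 0.4718 -0.1263] tool xy [0.0131 0.0245]
world [ 0.4652 -0.1425] tool xy [0.0023 0.0383]
finger at z .03
world [ 0.4453 -0.0888] tool xy [-0.0021 -0.0188]
world [ 0.4557 -0.0884] tool xy [ 0.008  -0.0164]
world [ 0.4647 -0.088 ] tool xy [ 0.0167 -0.0142]
world [ 0.462  -0.1027] tool xy [ 0.0101 -0.0009]
world [ 0.47   -0.1003] tool xy [ 0.0185 -0.0009]
world [ 0.477  -0.0983] tool xy [ 0.0257 -0.001 ]
world [ 0.4552 -0.1233] tool xy [-0.0021  0.0171]
world [ 0.4642 -0.1181] tool xy [0.0079 0.0145]
world [ 0.472  -0.1135] tool xy [0.0167 0.0123]
```

Ray casts put the cap centre about 24.4 mm ahead of the TCP and 1 mm off the centre line. That makes the tip rounded, with a half depth of about 10 mm. I go on in short strokes with small lateral corrections.

Request:
drive_tool([
  {"jaw": 0,"tx": -0.002,"ty": 0.01,"tz": 0,"turn": 0},
  {"jaw": 0,"tx": -0.004,"ty": 0.025,"tz": 0,"turn": 0},
  {"jaw": 0,"tx": -0.006,"ty": 0.045,"tz": 0,"turn": 0},
  {"jaw": 0,"tx": -0.006,"ty": 0.065,"tz": 0,"turn": 0},
  {"jaw": 0,"tx": -0.006,"ty": 0.085,"tz": 0,"turn": 0},
  {"jaw": 0,"tx": -0.006,"ty": 0.105,"tz": 0,"turn": 0},
  {"jaw": 0,"tx": -0.006,"ty": 0.125,"tz": 0,"turn": 0},
  {"jaw": 0,"tx": -0.006,"ty": 0.145,"tz": 0,"turn": 0},
  {"jaw": 0,"tx": -0.006,"ty": 0.16,"tz": 0,"turn": 0},
  {"jaw": 0,"tx": -0.006,"ty": 0.17,"tz": 0,"turn": 0},
])

```text
t: 5.3
tool_pos: [0.4646, -0.1553, 0.0062]
orientation: [-3.111, -0.436, 0.0]
force: [-0.4, 0.7, 0.4]
opening: 0.0004
```

```bash
cat >> h.py <<'E'
def look(name):
    p,_=robot.read_camera("wrist"); cv2.imwrite(f"pics/{name}.png",cv2.resize(p[195:255,270:410],None,fx=5.5,fy=5.5,interpolation=2)); return p
E
python3 - <<'E'
from h import *
plan((.496,-.260),.006,16)
look("w4")
E
```

```text
t 5.3 pos [ 0.4646 -0.1553  0.0062] a 15.96 -> t [0.005 0.364 0.001] turn -0.0002 F [-0.4  0.7  0.4] open 0.0004
```

View pics/w4.png

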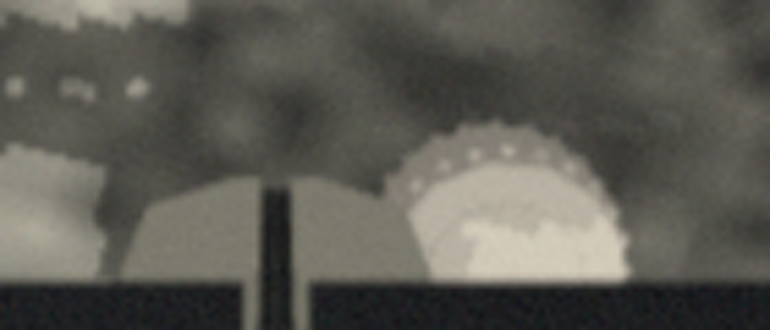

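The top edge of the cap's face is at about (362.7,225), so it is centred within half a millimetre. I continue straight.

Request:
drive_tool([
  {"jaw": 0,"tx": 0,"ty": 0.01,"tz": 0,"turn": 0},
  {"jaw": 0,"tx": 0,"ty": 0.025,"tz": 0,"turn": 0},
  {"jaw": 0,"tx": 0,"ty": 0.045,"tz": 0,"turn": 0},
  {"jaw": 0,"tx": 0,"ty": 0.065,"tz": 0,"turn": 0},
  {"jaw": 0,"tx": 0,"ty": 0.085,"tz": 0,"turn": 0},
  {"jaw": 0,"tx": 0,"ty": 0.105,"tz": 0,"turn": 0},
  {"jaw": 0,"tx": 0,"ty": 0.125,"tz": 0,"turn": 0},
  {"jaw": 0,"tx": 0,"ty": 0.145,"tz": 0,"turn": 0},
  {"jaw": 0,"tx": 0,"ty": 0.165,"tz": 0,"turn": 0},
  {"jaw": 0,"tx": 0,"ty": 0.18,"tz": 0,"turn": 0},
  {"jaw": 0,"tx": 0,"ty": 0.19,"tz": 0,"turn": 0},
])

```text
t: 6.45
tool_pos: [0.4803, -0.2101, 0.0062]
orientation: [3.111, 0.436, 0.0]
force: [-0.1, 1.0, 1.2]
opening: 0.0005
```

Run:
```python
from h import *
plan((.496,-.268),.006,16)
look("w5")
```

```text
t 6.45 pos [ 0.4803 -0.2101  0.0062] a 15.96 -> t [-0.003  0.2    0.001] turn -0.0002 F [-0.1  1.   1.2] open 0.0005
```

View pics/w5.png

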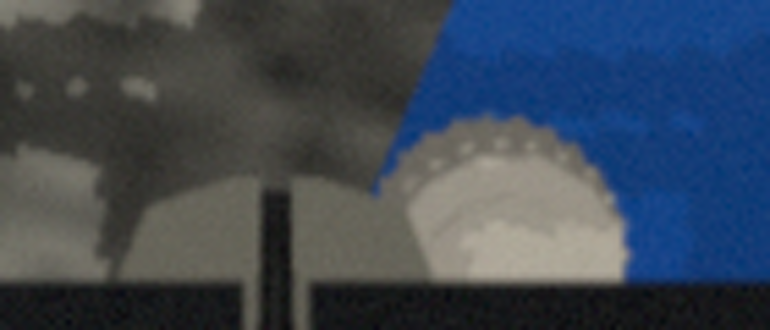

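The cap is entering the pan, with its top edge at about row 223 (about 1 mm off). I make a slight correction and finish the stroke.

Request:
drive_tool([
  {"jaw": 0,"tx": 0.003,"ty": 0.01,"tz": 0,"turn": 0},
  {"jaw": 0,"tx": 0.006,"ty": 0.025,"tz": 0,"turn": 0},
  {"jaw": 0,"tx": 0.008,"ty": 0.045,"tz": 0,"turn": 0},
  {"jaw": 0,"tx": 0.008,"ty": 0.065,"tz": 0,"turn": 0},
  {"jaw": 0,"tx": 0.008,"ty": 0.085,"tz": 0,"turn": 0},
  {"jaw": 0,"tx": 0.008,"ty": 0.105,"tz": 0,"turn": 0},
  {"jaw": 0,"tx": 0.008,"ty": 0.125,"tz": 0,"turn": 0},
  {"jaw": 0,"tx": 0.008,"ty": 0.145,"tz": 0,"turn": 0},
  {"jaw": 0,"tx": 0.008,"ty": 0.165,"tz": 0,"turn": 0},
  {"jaw": 0,"tx": 0.008,"ty": 0.18,"tz": 0,"turn": 0},
  {"jaw": 0,"tx": 0.008,"ty": 0.19,"tz": 0,"turn": 0},
  {"jaw": 0,"tx": 0.008,"ty": 0.195,"tz": 0,"turn": 0},
])

```text
t: 7.7
tool_pos: [0.4986, -0.2655, 0.0062]
orientation: [-3.111, -0.436, 0.0]
force: [0.4, 0.4, 0.9]
opening: 0.0001
```

Run:
```python
from h import *
plan((.425,.078),.15,6)
look("w6")
```

```text
t 7.7 pos [ 0.4986 -0.2655  0.0062] a 15.96 -> t [ 0.079 -1.168 -0.479] turn 0.0553 F [0.4 0.4 0.9] open 0.0001
```

View pics/w6.png

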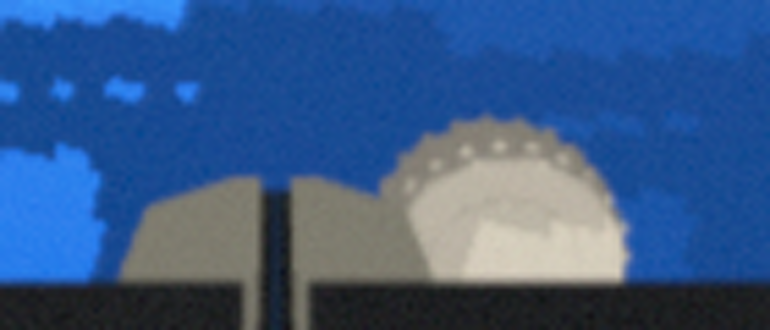

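The white cap is well inside the pan. I back off, lift and go behind yellow.

Request:
drive_tool([
  {"jaw": 0,"tx": 0,"ty": -0.02,"tz": 0,"turn": 0},
  {"jaw": 0,"tx": 0,"ty": -0.06,"tz": -0.06,"turn": 0},
  {"jaw": 0,"tx": 0.01,"ty": -0.12,"tz": -0.16,"turn": 0.01},
  {"jaw": 0,"tx": 0.02,"ty": -0.22,"tz": -0.26,"turn": 0.03},
  {"jaw": 0,"tx": 0.03,"ty": -0.34,"tz": -0.36,"turn": 0.05},
  {"jaw": 0,"tx": 0.04,"ty": -0.48,"tz": -0.4,"turn": 0.053},
  {"jaw": 0,"tx": 0.05,"ty": -0.62,"tz": -0.4,"turn": 0.053},
  {"jaw": 0,"tx": 0.06,"ty": -0.76,"tz": -0.4,"turn": 0.053},
  {"jaw": 0,"tx": 0.07,"ty": -0.88,"tz": -0.4,"turn": 0.053},
  {"jaw": 0,"tx": 0.08,"ty": -0.96,"tz": -0.4,"turn": 0.053},
  {"jaw": 0,"tx": 0.08,"ty": -1.0,"tz": -0.4,"turn": 0.053},
])

```text
t: 8.85
tool_pos: [0.4382, 0.032, 0.1261]
orientation: [-3.136, -0.18, -0.0]
force: [0.4, -1.3, -0.1]
opening: 0.0006
```

Run:
```python
from h import *
plan((.426,.0732),.006,6.4)
c=robot.get_calibration("wrist");p,_=robot.read_camera("wrist"); cv2.imwrite("pics/w7.png",p)
for n,lo,hi in (("red",(0,200,120),(6,255,255)),("yel",(20,150,120),(35,255,255))):
    for a,ct,bb in blobs(hsv(p,lo,hi),80): print(n,a,ct,bb,ray(c,ct,.012)[0,:2])
```

```text
t 8.85 pos [0.4382 0.032  0.1261] a 6.57 -> t [-0.025 -0.141  0.4  ] turn 0.0009 F [ 0.4 -1.3 -0.1] open 0.0006
red 155 [71.9 11.5] [64  5 16 14] [0.58184011 0.27017137]
red 596 [188.4 188.8] [174 176  29  27] [0.4324048  0.16848039]
yel 605 [316.9 204.5] [304 191  27  28] [0.43092497 0.03521108]
yel 122 [314.4 296.9] [313 273   4  44] [0.32166082 0.02574308]
yel 93 [325.1 298.6] [324 279   3  38] [0.32086544 0.01331535]
```

View pics/w7.png

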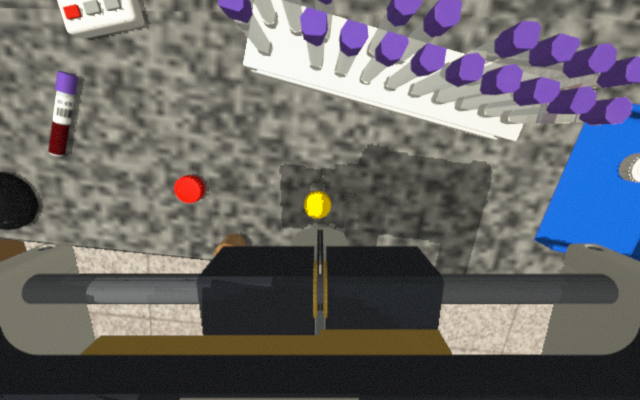

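The wrist view shows yellow at (317,204), red at (188,189) and white inside the pan at (636,170). Yellow lies at (.431, .0345).

Request:
drive_tool([
  {"jaw": 0,"tx": -0.012,"ty": -0.07,"tz": 0.0,"turn": 0.001},
  {"jaw": 0,"tx": -0.023,"ty": -0.145,"tz": 0.03,"turn": 0.001},
  {"jaw": 0,"tx": -0.023,"ty": -0.145,"tz": 0.1,"turn": 0.001},
  {"jaw": 0,"tx": -0.023,"ty": -0.145,"tz": 0.19,"turn": 0.001},
  {"jaw": 0,"tx": -0.023,"ty": -0.145,"tz": 0.27,"turn": 0.001},
  {"jaw": 0,"tx": -0.023,"ty": -0.145,"tz": 0.34,"turn": 0.001},
  {"jaw": 0,"tx": -0.023,"ty": -0.145,"tz": 0.38,"turn": 0.001},
  {"jaw": 0,"tx": -0.023,"ty": -0.145,"tz": 0.4,"turn": 0.001},
  {"jaw": 0,"tx": -0.023,"ty": -0.145,"tz": 0.4,"turn": 0.001},
])

```text
t: 9.8
tool_pos: [0.4271, 0.0719, 0.0059]
orientation: [3.137, 0.171, -0.002]
force: [-0.2, -0.2, 0.1]
opening: 0.0005
```

Request:
drive_tool([
  {"jaw": 0,"tx": 0,"ty": 0.01,"tz": 0,"turn": 0},
  {"jaw": 0,"tx": 0,"ty": 0.025,"tz": 0,"turn": 0},
  {"jaw": 0,"tx": 0,"ty": 0.04,"tz": 0,"turn": 0},
  {"jaw": 0,"tx": 0,"ty": 0.055,"tz": 0,"turn": 0},
  {"jaw": 0,"tx": 0,"ty": 0.07,"tz": 0,"turn": 0},
  {"jaw": 0,"tx": 0,"ty": 0.085,"tz": 0,"turn": 0},
  {"jaw": 0,"tx": 0,"ty": 0.1,"tz": 0,"turn": 0},
  {"jaw": 0,"tx": 0,"ty": 0.115,"tz": 0,"turn": 0},
  {"jaw": 0,"tx": 0,"ty": 0.125,"tz": 0,"turn": 0},
  {"jaw": 0,"tx": 0,"ty": 0.13,"tz": 0,"turn": 0},
])

```text
t: 10.8
tool_pos: [0.4321, 0.0332, 0.0067]
orientation: [-3.137, -0.171, -0.001]
force: [-0.0, 2.5, 5.2]
opening: 0.0005
```

```bash
cat >> h.py <<'E'
def track(name,lo,hi):
    c=robot.get_calibration("wrist"); s,tp,M,a=pose(); p=look(name); m=hsv(p,lo,hi); m[245:]=0; m[:,:325]=0
    cs,_=cv2.findContours(m,0,1)
    if not cs: print("none"); return
    k=max(cs,key=cv2.contourArea).reshape(-1,2)
    k=k[(k[:,1]<241)]
    # top-face/side silhouettes: highest row, left, right extents
    W=ray(c,k,0.0); T=(W-tp)@M; T14=(ray(c,k,.014)-tp)@M
    print("far edge tool x at z0: %.4f"%T[:,0].max(),"-> cx %.4f"%(T[:,0].max()-.014),"right edge y z14 %.4f"%T14[:,1].max())
    cxy=np.array([T[:,0].max()-.014,.0244,0]); print("cap world~",(tp+M@cxy)[:2].round(4))
YEL=((18,110,70),(36,255,255)); RED=((0,150,60),(8,255,255))
E
python3 - <<'E'
from h import *
plan((.466,-.275),.006,6.4)
track("w8",*YEL)
E
```

```text
t 10.8 pos [0.4321 0.0332 0.0067] a 6.24 -> t [1.000e-03 1.034e+00 2.000e-03] turn -0.0009 F [-0.   2.5  5.2] open 0.0005
far edge tool x at z0: 0.0114 -> cx -0.0026 right edge y z14 0.0364
cap world~ [0.4322 0.0087]
```

View pics/w8.png

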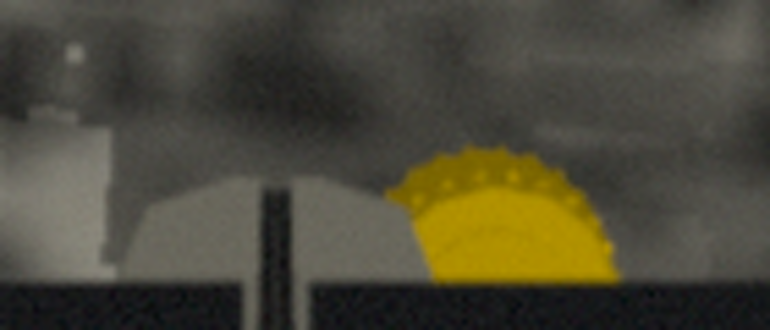

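Yellow's far edge is lower here, so the cap sits about 2.6 mm toward tool −x. I steer the finger behind it.

Request:
drive_tool([
  {"jaw": 0,"tx": -0.004,"ty": 0.005,"tz": 0,"turn": 0},
  {"jaw": 0,"tx": -0.008,"ty": 0.015,"tz": 0,"turn": 0},
  {"jaw": 0,"tx": -0.012,"ty": 0.025,"tz": 0,"turn": 0},
  {"jaw": 0,"tx": -0.014,"ty": 0.04,"tz": 0,"turn": 0},
  {"jaw": 0,"tx": -0.014,"ty": 0.055,"tz": 0,"turn": 0},
  {"jaw": 0,"tx": -0.014,"ty": 0.07,"tz": 0,"turn": 0},
  {"jaw": 0,"tx": -0.014,"ty": 0.085,"tz": 0,"turn": 0},
  {"jaw": 0,"tx": -0.014,"ty": 0.1,"tz": 0,"turn": 0},
  {"jaw": 0,"tx": -0.014,"ty": 0.11,"tz": 0,"turn": 0},
  {"jaw": 0,"tx": -0.014,"ty": 0.115,"tz": 0,"turn": 0},
])

```text
t: 11.85
tool_pos: [0.4311, -0.0016, 0.0062]
orientation: [3.137, 0.171, -0.0]
force: [0.1, 0.9, 0.1]
opening: 0.0002
```

Run:
```python
from h import *
plan((.466,-.275),.006,6.4)
track("w9",*YEL)
```

```text
t 11.85 pos [ 0.4311 -0.0016  0.0062] a 6.23 -> t [0.017 0.919 0.001] turn -0.0009 F [0.1 0.9 0.1] open 0.0002
far edge tool x at z0: 0.0137 -> cx -0.0003 right edge y z14 0.0381
cap world~ [ 0.4334 -0.0259]
```

View pics/w9.png

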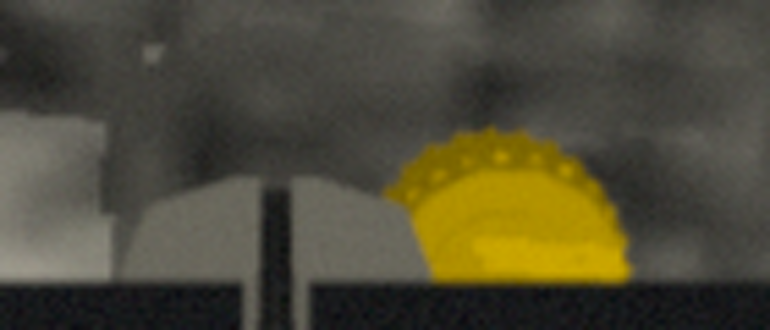

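Centred now (−0.3 mm). I continue straight.

Request:
drive_tool([
  {"jaw": 0,"tx": 0,"ty": 0.01,"tz": 0,"turn": 0},
  {"jaw": 0,"tx": 0,"ty": 0.025,"tz": 0,"turn": 0},
  {"jaw": 0,"tx": 0,"ty": 0.045,"tz": 0,"turn": 0},
  {"jaw": 0,"tx": 0,"ty": 0.065,"tz": 0,"turn": 0},
  {"jaw": 0,"tx": 0,"ty": 0.085,"tz": 0,"turn": 0},
  {"jaw": 0,"tx": 0,"ty": 0.105,"tz": 0,"turn": 0},
  {"jaw": 0,"tx": 0,"ty": 0.125,"tz": 0,"turn": 0},
  {"jaw": 0,"tx": 0,"ty": 0.145,"tz": 0,"turn": 0},
  {"jaw": 0,"tx": 0,"ty": 0.165,"tz": 0,"turn": 0},
  {"jaw": 0,"tx": 0,"ty": 0.18,"tz": 0,"turn": 0},
  {"jaw": 0,"tx": 0,"ty": 0.19,"tz": 0,"turn": 0},
])

```text
t: 13.0
tool_pos: [0.4374, -0.0583, 0.0062]
orientation: [-3.137, -0.171, -0.0]
force: [0.2, 0.4, 0.4]
opening: 0.0007
```

Run:
```python
from h import *
plan((.466,-.275),.006,6.4)
track("w10",*YEL)
```

```text
t 13.0 pos [ 0.4374 -0.0583  0.0062] a 6.23 -> t [0.016 0.728 0.001] turn -0.0009 F [0.2 0.4 0.4] open 0.0007
far edge tool x at z0: 0.0164 -> cx 0.0024 right edge y z14 0.0380
cap world~ [ 0.4424 -0.0823]
```

View pics/w10.png

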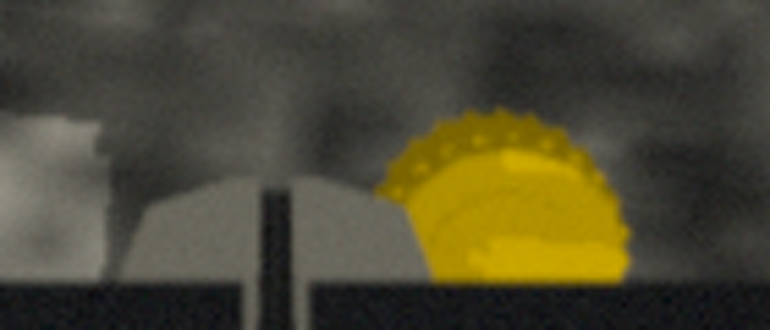

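The cap is +2.4 mm off. I steer the other way.

Request:
drive_tool([
  {"jaw": 0,"tx": 0.004,"ty": 0.006,"tz": 0,"turn": 0},
  {"jaw": 0,"tx": 0.008,"ty": 0.018,"tz": 0,"turn": 0},
  {"jaw": 0,"tx": 0.012,"ty": 0.032,"tz": 0,"turn": 0},
  {"jaw": 0,"tx": 0.014,"ty": 0.05,"tz": 0,"turn": 0},
  {"jaw": 0,"tx": 0.014,"ty": 0.07,"tz": 0,"turn": 0},
  {"jaw": 0,"tx": 0.014,"ty": 0.09,"tz": 0,"turn": 0},
  {"jaw": 0,"tx": 0.014,"ty": 0.11,"tz": 0,"turn": 0},
  {"jaw": 0,"tx": 0.014,"ty": 0.13,"tz": 0,"turn": 0},
  {"jaw": 0,"tx": 0.014,"ty": 0.15,"tz": 0,"turn": 0},
  {"jaw": 0,"tx": 0.014,"ty": 0.165,"tz": 0,"turn": 0},
  {"jaw": 0,"tx": 0.014,"ty": 0.175,"tz": 0,"turn": 0},
])

```text
t: 14.15
tool_pos: [0.4473, -0.1101, 0.0063]
orientation: [3.137, 0.171, 0.0]
force: [0.2, 0.4, 0.5]
opening: 0.0006
```

Run:
```python
from h import *
plan((.466,-.275),.006,6.4)
track("w11",*YEL)
```

```text
t 14.15 pos [ 0.4473 -0.1101  0.0063] a 6.23 -> t [0.002 0.553 0.001] turn -0.0009 F [0.2 0.4 0.5] open 0.0006
far edge tool x at z0: 0.0156 -> cx 0.0016 right edge y z14 0.0380
cap world~ [ 0.4516 -0.1342]
```

View pics/w11.png

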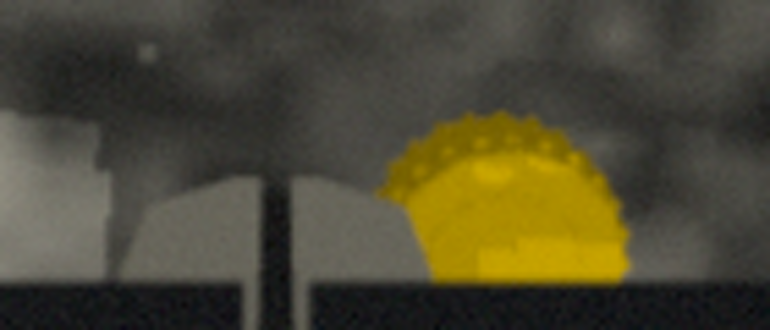

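Still +1.6 mm. I apply another correction with the next stroke.

Request:
drive_tool([
  {"jaw": 0,"tx": 0.004,"ty": 0.006,"tz": 0,"turn": 0},
  {"jaw": 0,"tx": 0.008,"ty": 0.018,"tz": 0,"turn": 0},
  {"jaw": 0,"tx": 0.012,"ty": 0.032,"tz": 0,"turn": 0},
  {"jaw": 0,"tx": 0.013,"ty": 0.05,"tz": 0,"turn": 0},
  {"jaw": 0,"tx": 0.013,"ty": 0.07,"tz": 0,"turn": 0},
  {"jaw": 0,"tx": 0.013,"ty": 0.09,"tz": 0,"turn": 0},
  {"jaw": 0,"tx": 0.013,"ty": 0.11,"tz": 0,"turn": 0},
  {"jaw": 0,"tx": 0.013,"ty": 0.13,"tz": 0,"turn": 0},
  {"jaw": 0,"tx": 0.013,"ty": 0.15,"tz": 0,"turn": 0},
  {"jaw": 0,"tx": 0.013,"ty": 0.17,"tz": 0,"turn": 0},
  {"jaw": 0,"tx": 0.013,"ty": 0.185,"tz": 0,"turn": 0},
  {"jaw": 0,"tx": 0.013,"ty": 0.195,"tz": 0,"turn": 0},
])

```text
t: 15.4
tool_pos: [0.4576, -0.1678, 0.0062]
orientation: [3.137, 0.171, 0.0]
force: [-0.4, -0.2, 0.0]
opening: 0.0002
```

Run:
```python
from h import *
plan((.466,-.275),.006,6.4)
track("w12",*YEL)
```

```text
t 15.4 pos [ 0.4576 -0.1678  0.0062] a 6.23 -> t [-0.011  0.358  0.001] turn -0.0009 F [-0.4 -0.2  0. ] open 0.0002
far edge tool x at z0: 0.0157 -> cx 0.0017 right edge y z14 0.0380
cap world~ [ 0.4619 -0.1919]
```

View pics/w12.png

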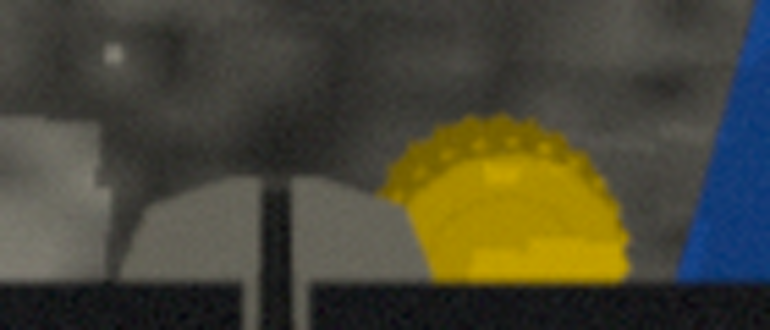

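Request:
drive_tool([
  {"jaw": 0,"tx": 0.006,"ty": 0.006,"tz": 0,"turn": 0},
  {"jaw": 0,"tx": 0.012,"ty": 0.018,"tz": 0,"turn": 0},
  {"jaw": 0,"tx": 0.016,"ty": 0.032,"tz": 0,"turn": 0},
  {"jaw": 0,"tx": 0.018,"ty": 0.05,"tz": 0,"turn": 0},
  {"jaw": 0,"tx": 0.018,"ty": 0.07,"tz": 0,"turn": 0},
  {"jaw": 0,"tx": 0.018,"ty": 0.09,"tz": 0,"turn": 0},
  {"jaw": 0,"tx": 0.018,"ty": 0.11,"tz": 0,"turn": 0},
  {"jaw": 0,"tx": 0.018,"ty": 0.13,"tz": 0,"turn": 0},
  {"jaw": 0,"tx": 0.018,"ty": 0.15,"tz": 0,"turn": 0},
  {"jaw": 0,"tx": 0.018,"ty": 0.17,"tz": 0,"turn": 0},
  {"jaw": 0,"tx": 0.018,"ty": 0.185,"tz": 0,"turn": 0},
  {"jaw": 0,"tx": 0.018,"ty": 0.195,"tz": 0,"turn": 0},
])

```text
t: 16.65
tool_pos: [0.4693, -0.2254, 0.0062]
orientation: [3.137, 0.171, 0.0]
force: [0.9, 0.7, 0.4]
opening: 0.0005
```

Run:
```python
from h import *
plan((.466,-.275),.006,6.4)
track("w13",*YEL)
```

```text
t 16.65 pos [ 0.4693 -0.2254  0.0062] a 6.23 -> t [-0.029  0.163  0.001] turn -0.0009 F [0.9 0.7 0.4] open 0.0005
far edge tool x at z0: 0.0123 -> cx -0.0017 right edge y z14 0.0369
cap world~ [ 0.4702 -0.2498]
```

View pics/w13.png

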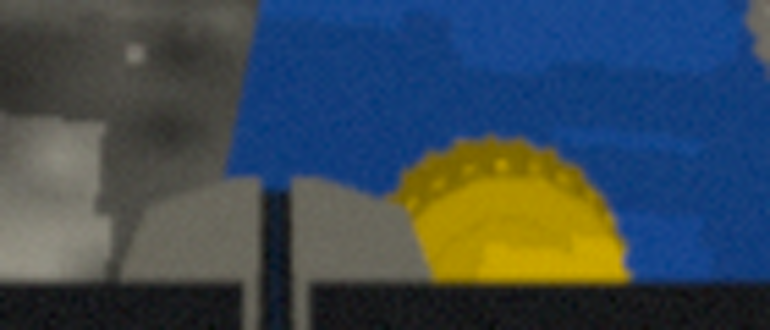

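Yellow is inside the front edge at (.470,−.250), with white ahead at the upper right. I finish the stroke.

Request:
drive_tool([
  {"jaw": 0,"tx": -0.002,"ty": 0.01,"tz": 0,"turn": 0},
  {"jaw": 0,"tx": -0.004,"ty": 0.025,"tz": 0,"turn": 0},
  {"jaw": 0,"tx": -0.006,"ty": 0.045,"tz": 0,"turn": 0},
  {"jaw": 0,"tx": -0.006,"ty": 0.065,"tz": 0,"turn": 0},
  {"jaw": 0,"tx": -0.006,"ty": 0.085,"tz": 0,"turn": 0},
  {"jaw": 0,"tx": -0.006,"ty": 0.105,"tz": 0,"turn": 0},
  {"jaw": 0,"tx": -0.006,"ty": 0.125,"tz": 0,"turn": 0},
  {"jaw": 0,"tx": -0.006,"ty": 0.14,"tz": 0,"turn": 0},
  {"jaw": 0,"tx": -0.006,"ty": 0.15,"tz": 0,"turn": 0},
  {"jaw": 0,"tx": -0.006,"ty": 0.157,"tz": 0,"turn": 0},
  {"jaw": 0,"tx": -0.006,"ty": 0.16,"tz": 0,"turn": 0},
])

```text
t: 17.8
tool_pos: [0.4727, -0.273, 0.0062]
orientation: [-3.137, -0.171, 0.0]
force: [-0.6, 0.8, 0.5]
opening: 0.0007
```

Request:
drive_tool([
  {"jaw": 0,"tx": 0,"ty": -0.02,"tz": 0,"turn": 0},
  {"jaw": 0,"tx": 0,"ty": -0.06,"tz": -0.06,"turn": 0},
  {"jaw": 0,"tx": 0,"ty": -0.12,"tz": -0.16,"turn": 0.01},
  {"jaw": 0,"tx": -0.01,"ty": -0.22,"tz": -0.26,"turn": 0.02},
  {"jaw": 0,"tx": -0.02,"ty": -0.34,"tz": -0.36,"turn": 0.02},
  {"jaw": 0,"tx": -0.02,"ty": -0.48,"tz": -0.4,"turn": 0.02},
  {"jaw": 0,"tx": -0.02,"ty": -0.62,"tz": -0.4,"turn": 0.02},
  {"jaw": 0,"tx": -0.02,"ty": -0.76,"tz": -0.4,"turn": 0.02},
  {"jaw": 0,"tx": -0.02,"ty": -0.9,"tz": -0.4,"turn": 0.02},
  {"jaw": 0,"tx": -0.02,"ty": -1.0,"tz": -0.4,"turn": 0.02},
])

```text
t: 18.8
tool_pos: [0.4331, 0.0274, 0.1262]
orientation: [-3.14, -0.075, -0.0]
force: [1.0, 0.2, 1.2]
opening: 0.0006
```

Run:
```python
from h import *
plan((.43,.168),.12,2.5)
c=robot.get_calibration("wrist");p,_=robot.read_camera("wrist"); cv2.imwrite("pics/w14.png",p)
for n,lo,hi in (("red",(0,200,120),(6,255,255)),("yel",(20,150,120),(35,255,255))):
    for a,ct,bb in blobs(hsv(p,lo,hi),80): print(n,a,ct,bb,ray(c,ct,.012)[0,:2])
```

```text
t 18.8 pos [0.4331 0.0274 0.1262] a 2.72 -> t [ 0.012 -0.469  0.021] turn 0.0012 F [1.  0.2 1.2] open 0.0006
red 153 [57.1 23.9] [49 18 17 13] [0.58190145 0.27041579]
red 589 [184.3 192.5] [170 179  30  27] [0.43223573 0.16851465]
yel 477 [630.3 171. ] [619 157  21  28] [ 0.47629728 -0.28459564]
yel 117 [314.5 294.5] [313 269   4  48] [0.31939258 0.02900263]
yel 100 [325.1 295.9] [324 273   3  44] [0.31815868 0.01681976]
```

View pics/w14.png

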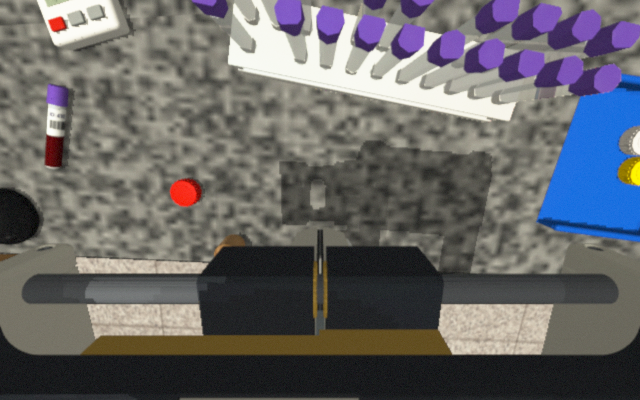

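Yellow (630,171) and white (632,140) lie in the pan, and red is untouched at (.4325,.1685). The vial, tube and rack look unmoved. I go behind red.

Request:
drive_tool([
  {"jaw": 0,"tx": 0.003,"ty": -0.08,"tz": 0,"turn": 0.009},
  {"jaw": 0,"tx": 0.008,"ty": -0.2,"tz": 0,"turn": 0.009},
  {"jaw": 0,"tx": 0.013,"ty": -0.33,"tz": 0,"turn": 0.009},
  {"jaw": 0,"tx": 0.019,"ty": -0.45,"tz": 0,"turn": 0.009},
  {"jaw": 0,"tx": 0.023,"ty": -0.55,"tz": 0,"turn": 0.009},
  {"jaw": 0,"tx": 0.025,"ty": -0.604,"tz": 0.02,"turn": 0.009},
  {"jaw": 0,"tx": 0.025,"ty": -0.604,"tz": 0.08,"turn": 0.009},
  {"jaw": 0,"tx": 0.025,"ty": -0.604,"tz": 0.16,"turn": 0.009},
  {"jaw": 0,"tx": 0.025,"ty": -0.604,"tz": 0.25,"turn": 0.009},
  {"jaw": 0,"tx": 0.025,"ty": -0.604,"tz": 0.32,"turn": 0.009},
  {"jaw": 0,"tx": 0.025,"ty": -0.604,"tz": 0.37,"turn": 0.009},
  {"jaw": 0,"tx": 0.025,"ty": -0.604,"tz": 0.38,"turn": 0.009},
])

```text
t: 20.05
tool_pos: [0.431, 0.2055, 0.01]
orientation: [3.14, 0.029, -0.006]
force: [-0.3, 1.3, 0.1]
opening: 0.0006
```

Run:
```python
from h import *
plan((.432,.2075),.006,1)
track("w15",*RED)
```

```text
t 20.05 pos [0.431  0.2055 0.01  ] a 1.05 -> t [ 0.004 -0.007  0.013] turn 0.0003 F [-0.3  1.3  0.1] open 0.0006
far edge tool x at z0: 0.0137 -> cx -0.0003 right edge y z14 0.0490
cap world~ [0.4311 0.1811]
```

Request:
drive_tool([
  {"jaw": 0,"tx": 0,"ty": 0,"tz": 0.012,"turn": 0},
  {"jaw": 0,"tx": 0,"ty": 0.01,"tz": 0.012,"turn": 0},
  {"jaw": 0,"tx": 0,"ty": 0.025,"tz": 0.012,"turn": 0},
  {"jaw": 0,"tx": 0,"ty": 0.04,"tz": 0.012,"turn": 0},
  {"jaw": 0,"tx": 0,"ty": 0.055,"tz": 0.012,"turn": 0},
  {"jaw": 0,"tx": 0,"ty": 0.07,"tz": 0.012,"turn": 0},
  {"jaw": 0,"tx": 0,"ty": 0.09,"tz": 0.012,"turn": 0},
  {"jaw": 0,"tx": 0,"ty": 0.11,"tz": 0.012,"turn": 0},
  {"jaw": 0,"tx": 0,"ty": 0.13,"tz": 0.012,"turn": 0},
  {"jaw": 0,"tx": 0,"ty": 0.145,"tz": 0.012,"turn": 0},
  {"jaw": 0,"tx": 0,"ty": 0.155,"tz": 0.012,"turn": 0},
])

```text
t: 21.2
tool_pos: [0.4343, 0.1592, 0.0089]
orientation: [-3.141, -0.028, -0.001]
force: [-0.7, 2.0, 3.8]
opening: 0.0005
```

Run:
```python
from h import *
plan((.44,-.245),.006,1)
track("w16",*RED)
```

```text
t 21.2 pos [0.4343 0.1592 0.0089] a 1.01 -> t [-0.005  1.348  0.009] turn 0.0 F [-0.7  2.   3.8] open 0.0005
far edge tool x at z0: 0.0113 -> cx -0.0027 right edge y z14 0.0343
cap world~ [0.432  0.1348]
```

View pics/w16.png

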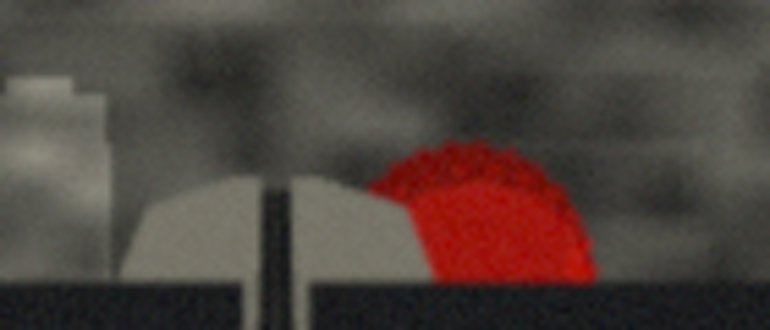

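The TCP is at z = .0089, higher than intended. The tapered tip seems to press on the cap's upper edge (Fz 3.8 N), and the cap is 2.7 mm off centre. I back off a little, lower and re-centre before pushing on.

Request:
drive_tool([
  {"jaw": 0,"tx": 0,"ty": -0.015,"tz": 0,"turn": 0},
  {"jaw": 0,"tx": -0.005,"ty": -0.03,"tz": 0.003,"turn": 0},
  {"jaw": 0,"tx": -0.009,"ty": -0.03,"tz": 0.009,"turn": 0},
  {"jaw": 0,"tx": -0.009,"ty": -0.03,"tz": 0.01,"turn": 0},
  {"jaw": 0,"tx": -0.009,"ty": -0.03,"tz": 0.01,"turn": 0},
])

```text
t: 21.75
tool_pos: [0.4307, 0.1686, 0.0053]
orientation: [3.141, 0.029, -0.001]
force: [0.7, -0.1, -0.2]
opening: 0.0005
```

Run:
```python
from h import *
plan((.44,-.245),.006,1)
track("w17",*RED)
```

```text
t 21.75 pos [0.4307 0.1686 0.0053] a 1.06 -> t [ 0.006  1.379 -0.002] turn 0.0003 F [ 0.7 -0.1 -0.2] open 0.0005
far edge tool x at z0: 0.0145 -> cx 0.0005 right edge y z14 0.0439
cap world~ [0.4317 0.1442]
```

View pics/w17.png

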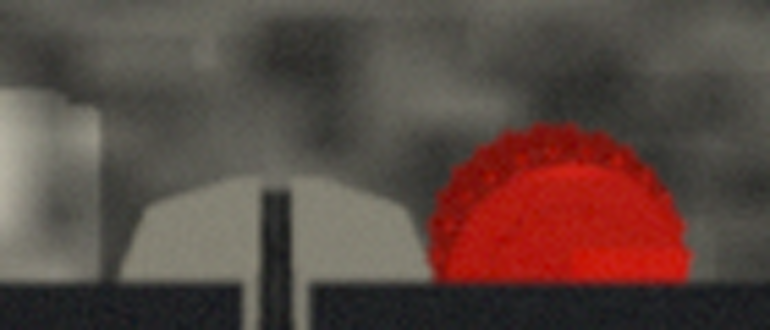

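The finger is now separated by a small gap, centred (+0.5 mm), at z = .0053. I push on.

Request:
drive_tool([
  {"jaw": 0,"tx": 0.002,"ty": 0.01,"tz": 0,"turn": 0},
  {"jaw": 0,"tx": 0.002,"ty": 0.022,"tz": 0,"turn": 0},
  {"jaw": 0,"tx": 0.002,"ty": 0.035,"tz": 0,"turn": 0},
  {"jaw": 0,"tx": 0.002,"ty": 0.05,"tz": 0,"turn": 0},
  {"jaw": 0,"tx": 0.002,"ty": 0.065,"tz": 0,"turn": 0},
  {"jaw": 0,"tx": 0.002,"ty": 0.085,"tz": 0,"turn": 0},
  {"jaw": 0,"tx": 0.002,"ty": 0.105,"tz": 0,"turn": 0},
  {"jaw": 0,"tx": 0.002,"ty": 0.125,"tz": 0,"turn": 0},
  {"jaw": 0,"tx": 0.002,"ty": 0.145,"tz": 0,"turn": 0},
  {"jaw": 0,"tx": 0.002,"ty": 0.16,"tz": 0,"turn": 0},
  {"jaw": 0,"tx": 0.002,"ty": 0.17,"tz": 0,"turn": 0},
])

```text
t: 22.9
tool_pos: [0.4327, 0.1171, 0.0056]
orientation: [3.141, 0.028, -0.0]
force: [-0.8, 0.4, -0.9]
opening: 0.0006
```

Run:
```python
from h import *
plan((.44,-.245),.006,1)
track("w18",*RED)
```

```text
t 22.9 pos [0.4327 0.1171 0.0056] a 1.01 -> t [ 3.000e-03  1.207e+00 -1.000e-03] turn 0.0001 F [-0.8  0.4 -0.9] open 0.0006
far edge tool x at z0: 0.0131 -> cx -0.0009 right edge y z14 0.0373
cap world~ [0.4322 0.0927]
```

View pics/w18.png

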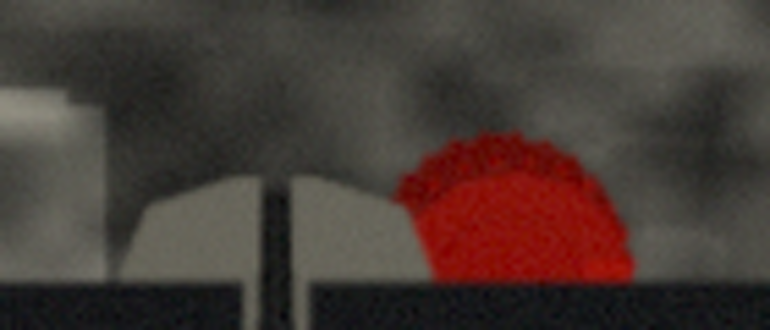

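The cap is at −0.9 mm and now in clean contact. I correct slightly and continue.

Request:
drive_tool([
  {"jaw": 0,"tx": -0.003,"ty": 0.01,"tz": 0,"turn": 0},
  {"jaw": 0,"tx": -0.006,"ty": 0.025,"tz": 0,"turn": 0},
  {"jaw": 0,"tx": -0.007,"ty": 0.045,"tz": 0,"turn": 0},
  {"jaw": 0,"tx": -0.007,"ty": 0.065,"tz": 0,"turn": 0},
  {"jaw": 0,"tx": -0.007,"ty": 0.085,"tz": 0,"turn": 0},
  {"jaw": 0,"tx": -0.007,"ty": 0.105,"tz": 0,"turn": 0},
  {"jaw": 0,"tx": -0.007,"ty": 0.125,"tz": 0,"turn": 0},
  {"jaw": 0,"tx": -0.007,"ty": 0.145,"tz": 0,"turn": 0},
  {"jaw": 0,"tx": -0.007,"ty": 0.165,"tz": 0,"turn": 0},
  {"jaw": 0,"tx": -0.007,"ty": 0.18,"tz": 0,"turn": 0},
  {"jaw": 0,"tx": -0.007,"ty": 0.19,"tz": 0,"turn": 0},
])

```text
t: 24.05
tool_pos: [0.4316, 0.0601, 0.0057]
orientation: [3.141, 0.028, 0.0]
force: [-0.1, 0.3, -1.1]
opening: 0.0005
```

Run:
```python
from h import *
plan((.44,-.245),.006,1)
track("w19",*RED)
```

```text
t 24.05 pos [0.4316 0.0601 0.0057] a 1.01 -> t [ 1.000e-02  1.017e+00 -1.000e-03] turn 0.0001 F [-0.1  0.3 -1.1] open 0.0005
far edge tool x at z0: 0.0157 -> cx 0.0017 right edge y z14 0.0385
cap world~ [0.4338 0.0357]
```

View pics/w19.png

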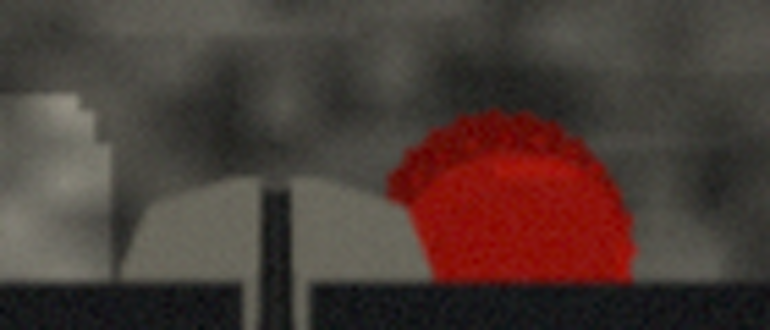

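The cap is +1.7 mm off at (.434,.036). I shift the finger by +3.6 mm.

Request:
drive_tool([
  {"jaw": 0,"tx": 0.004,"ty": 0.006,"tz": 0,"turn": 0},
  {"jaw": 0,"tx": 0.009,"ty": 0.018,"tz": 0,"turn": 0},
  {"jaw": 0,"tx": 0.012,"ty": 0.032,"tz": 0,"turn": 0},
  {"jaw": 0,"tx": 0.013,"ty": 0.05,"tz": 0,"turn": 0},
  {"jaw": 0,"tx": 0.013,"ty": 0.07,"tz": 0,"turn": 0},
  {"jaw": 0,"tx": 0.013,"ty": 0.09,"tz": 0,"turn": 0},
  {"jaw": 0,"tx": 0.013,"ty": 0.11,"tz": 0,"turn": 0},
  {"jaw": 0,"tx": 0.013,"ty": 0.13,"tz": 0,"turn": 0},
  {"jaw": 0,"tx": 0.013,"ty": 0.15,"tz": 0,"turn": 0},
  {"jaw": 0,"tx": 0.013,"ty": 0.17,"tz": 0,"turn": 0},
  {"jaw": 0,"tx": 0.013,"ty": 0.185,"tz": 0,"turn": 0},
  {"jaw": 0,"tx": 0.013,"ty": 0.195,"tz": 0,"turn": 0},
])

```text
t: 25.3
tool_pos: [0.4365, 0.0017, 0.0056]
orientation: [-3.141, -0.028, -0.0]
force: [-0.6, 0.2, -0.6]
opening: 0.0002
```

Run:
```python
from h import *
plan((.44,-.245),.006,1)
track("w20",*RED)
```

```text
t 25.3 pos [0.4365 0.0017 0.0056] a 1.01 -> t [-0.003  0.822 -0.001] turn 0.0001 F [-0.6  0.2 -0.6] open 0.0002
far edge tool x at z0: 0.0158 -> cx 0.0018 right edge y z14 0.0385
cap world~ [ 0.4387 -0.0227]
```

View pics/w20.png

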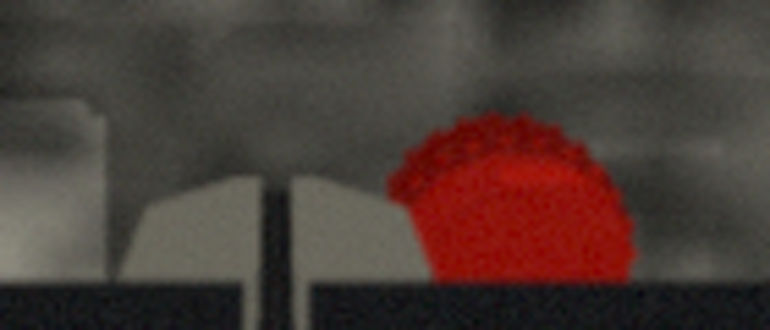

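Request:
drive_tool([
  {"jaw": 0,"tx": 0.006,"ty": 0.006,"tz": 0,"turn": 0},
  {"jaw": 0,"tx": 0.012,"ty": 0.018,"tz": 0,"turn": 0},
  {"jaw": 0,"tx": 0.017,"ty": 0.032,"tz": 0,"turn": 0},
  {"jaw": 0,"tx": 0.018,"ty": 0.05,"tz": 0,"turn": 0},
  {"jaw": 0,"tx": 0.018,"ty": 0.07,"tz": 0,"turn": 0},
  {"jaw": 0,"tx": 0.018,"ty": 0.09,"tz": 0,"turn": 0},
  {"jaw": 0,"tx": 0.018,"ty": 0.11,"tz": 0,"turn": 0},
  {"jaw": 0,"tx": 0.018,"ty": 0.13,"tz": 0,"turn": 0},
  {"jaw": 0,"tx": 0.018,"ty": 0.15,"tz": 0,"turn": 0},
  {"jaw": 0,"tx": 0.018,"ty": 0.17,"tz": 0,"turn": 0},
  {"jaw": 0,"tx": 0.018,"ty": 0.185,"tz": 0,"turn": 0},
  {"jaw": 0,"tx": 0.018,"ty": 0.195,"tz": 0,"turn": 0},
])

```text
t: 26.55
tool_pos: [0.443, -0.0567, 0.0056]
orientation: [-3.141, -0.028, 0.0]
force: [0.0, 0.8, -0.3]
opening: 0.0006
```

Run:
```python
from h import *
plan((.44,-.245),.006,1)
track("w21",*RED)
```

```text
t 26.55 pos [ 0.443  -0.0567  0.0056] a 1.01 -> t [-0.021  0.627 -0.001] turn 0.0001 F [ 0.   0.8 -0.3] open 0.0006
far edge tool x at z0: 0.0103 -> cx -0.0037 right edge y z14 0.0367
cap world~ [ 0.4397 -0.0812]
```

View pics/w21.png

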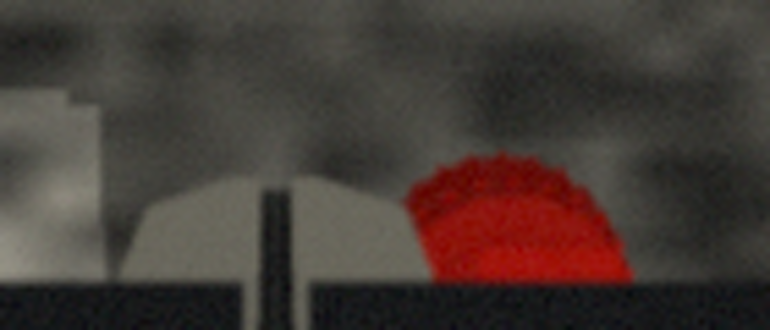

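Over-corrected to −3.7 mm. I bring the finger back behind the cap with a shorter stroke.

Request:
drive_tool([
  {"jaw": 0,"tx": -0.006,"ty": 0.004,"tz": 0,"turn": 0},
  {"jaw": 0,"tx": -0.012,"ty": 0.01,"tz": 0,"turn": 0},
  {"jaw": 0,"tx": -0.017,"ty": 0.02,"tz": 0,"turn": 0},
  {"jaw": 0,"tx": -0.019,"ty": 0.035,"tz": 0,"turn": 0},
  {"jaw": 0,"tx": -0.019,"ty": 0.05,"tz": 0,"turn": 0},
  {"jaw": 0,"tx": -0.019,"ty": 0.065,"tz": 0,"turn": 0},
  {"jaw": 0,"tx": -0.019,"ty": 0.08,"tz": 0,"turn": 0},
  {"jaw": 0,"tx": -0.019,"ty": 0.095,"tz": 0,"turn": 0},
  {"jaw": 0,"tx": -0.019,"ty": 0.105,"tz": 0,"turn": 0},
  {"jaw": 0,"tx": -0.019,"ty": 0.11,"tz": 0,"turn": 0},
])

```text
t: 27.6
tool_pos: [0.4379, -0.0897, 0.0056]
orientation: [3.141, 0.028, 0.0]
force: [0.2, 0.2, -0.3]
opening: 0.0006
```

Run:
```python
from h import *
plan((.44,-.245),.006,1)
track("w22",*RED)
```

```text
t 27.6 pos [ 0.4379 -0.0897  0.0056] a 1.01 -> t [-0.002  0.518 -0.001] turn 0.0001 F [ 0.2  0.2 -0.3] open 0.0006
far edge tool x at z0: 0.0158 -> cx 0.0018 right edge y z14 0.0385
cap world~ [ 0.4401 -0.1141]
```

View pics/w22.png

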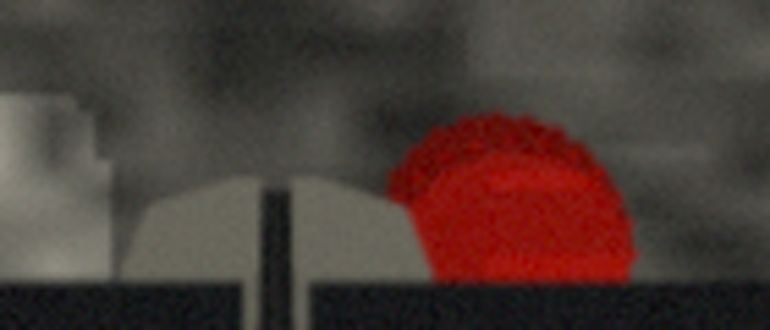

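Request:
drive_tool([
  {"jaw": 0,"tx": 0.005,"ty": 0.006,"tz": 0,"turn": 0},
  {"jaw": 0,"tx": 0.011,"ty": 0.018,"tz": 0,"turn": 0},
  {"jaw": 0,"tx": 0.014,"ty": 0.032,"tz": 0,"turn": 0},
  {"jaw": 0,"tx": 0.015,"ty": 0.05,"tz": 0,"turn": 0},
  {"jaw": 0,"tx": 0.015,"ty": 0.07,"tz": 0,"turn": 0},
  {"jaw": 0,"tx": 0.015,"ty": 0.09,"tz": 0,"turn": 0},
  {"jaw": 0,"tx": 0.015,"ty": 0.11,"tz": 0,"turn": 0},
  {"jaw": 0,"tx": 0.015,"ty": 0.13,"tz": 0,"turn": 0},
  {"jaw": 0,"tx": 0.015,"ty": 0.15,"tz": 0,"turn": 0},
  {"jaw": 0,"tx": 0.015,"ty": 0.165,"tz": 0,"turn": 0},
  {"jaw": 0,"tx": 0.015,"ty": 0.175,"tz": 0,"turn": 0},
])

```text
t: 28.75
tool_pos: [0.4433, -0.1423, 0.0057]
orientation: [3.141, 0.028, 0.0]
force: [0.3, 0.3, -0.3]
opening: 0.0005
```

Run:
```python
from h import *
plan((.44,-.245),.006,1)
track("w23",*RED)
```

```text
t 28.75 pos [ 0.4433 -0.1423  0.0057] a 1.01 -> t [-0.017  0.342 -0.001] turn 0.0001 F [ 0.3  0.3 -0.3] open 0.0005
far edge tool x at z0: 0.0117 -> cx -0.0023 right edge y z14 0.0379
cap world~ [ 0.4414 -0.1667]
```

View pics/w23.png

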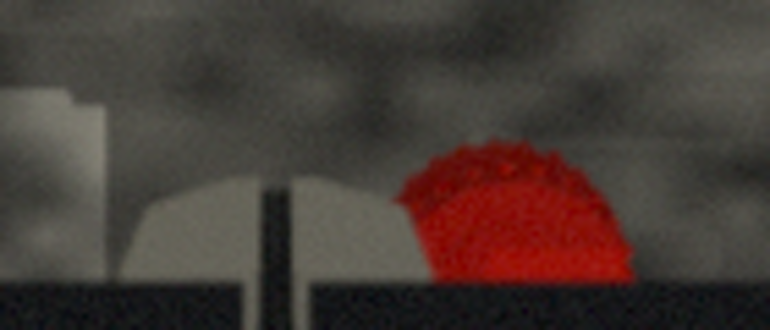

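Request:
drive_tool([
  {"jaw": 0,"tx": -0.005,"ty": 0.005,"tz": 0,"turn": 0},
  {"jaw": 0,"tx": -0.01,"ty": 0.014,"tz": 0,"turn": 0},
  {"jaw": 0,"tx": -0.014,"ty": 0.025,"tz": 0,"turn": 0},
  {"jaw": 0,"tx": -0.015,"ty": 0.04,"tz": 0,"turn": 0},
  {"jaw": 0,"tx": -0.015,"ty": 0.055,"tz": 0,"turn": 0},
  {"jaw": 0,"tx": -0.015,"ty": 0.075,"tz": 0,"turn": 0},
  {"jaw": 0,"tx": -0.015,"ty": 0.095,"tz": 0,"turn": 0},
  {"jaw": 0,"tx": -0.015,"ty": 0.115,"tz": 0,"turn": 0},
  {"jaw": 0,"tx": -0.015,"ty": 0.13,"tz": 0,"turn": 0},
  {"jaw": 0,"tx": -0.015,"ty": 0.14,"tz": 0,"turn": 0},
])

```text
t: 29.8
tool_pos: [0.4396, -0.1844, 0.0057]
orientation: [-3.141, -0.028, -0.0]
force: [0.3, 0.8, -0.2]
opening: 0.0002
```

Run:
```python
from h import *
plan((.44,-.245),.006,1)
track("w24",*RED)
```

```text
t 29.8 pos [ 0.4396 -0.1844  0.0057] a 1.01 -> t [-0.002  0.202 -0.001] turn 0.0 F [ 0.3  0.8 -0.2] open 0.0002
far edge tool x at z0: 0.0158 -> cx 0.0018 right edge y z14 0.0373
cap world~ [ 0.4418 -0.2088]
```

View pics/w24.png

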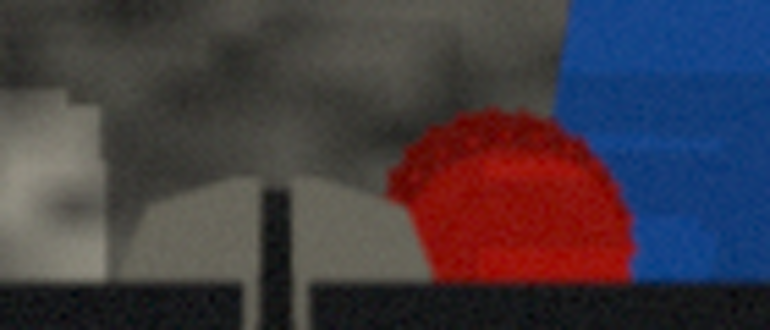

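Red is entering the pan at (.442,−.209), with its near edge about 8 mm clear of the side wall. I make the last stroke with a mild correction.

Request:
drive_tool([
  {"jaw": 0,"tx": 0.004,"ty": 0.008,"tz": 0,"turn": 0},
  {"jaw": 0,"tx": 0.008,"ty": 0.02,"tz": 0,"turn": 0},
  {"jaw": 0,"tx": 0.011,"ty": 0.035,"tz": 0,"turn": 0},
  {"jaw": 0,"tx": 0.012,"ty": 0.05,"tz": 0,"turn": 0},
  {"jaw": 0,"tx": 0.012,"ty": 0.07,"tz": 0,"turn": 0},
  {"jaw": 0,"tx": 0.012,"ty": 0.09,"tz": 0,"turn": 0},
  {"jaw": 0,"tx": 0.012,"ty": 0.11,"tz": 0,"turn": 0},
  {"jaw": 0,"tx": 0.012,"ty": 0.13,"tz": 0,"turn": 0},
  {"jaw": 0,"tx": 0.012,"ty": 0.15,"tz": 0,"turn": 0},
  {"jaw": 0,"tx": 0.012,"ty": 0.17,"tz": 0,"turn": 0},
  {"jaw": 0,"tx": 0.012,"ty": 0.185,"tz": 0,"turn": 0},
  {"jaw": 0,"tx": 0.012,"ty": 0.195,"tz": 0,"turn": 0},
])

```text
t: 31.05
tool_pos: [0.4442, -0.2428, 0.0056]
orientation: [-3.141, -0.028, -0.0]
force: [-0.4, 0.5, 0.6]
opening: 0.0006
```

Run:
```python
from h import *
plan((.44,-.245),.006,1)
track("w25",*RED)
```

```text
t 31.05 pos [ 0.4442 -0.2428  0.0056] a 1.01 -> t [-0.014  0.007 -0.001] turn 0.0001 F [-0.4  0.5  0.6] open 0.0006
far edge tool x at z0: 0.0144 -> cx 0.0004 right edge y z14 0.0373
cap world~ [ 0.4451 -0.2671]
```

View pics/w25.png

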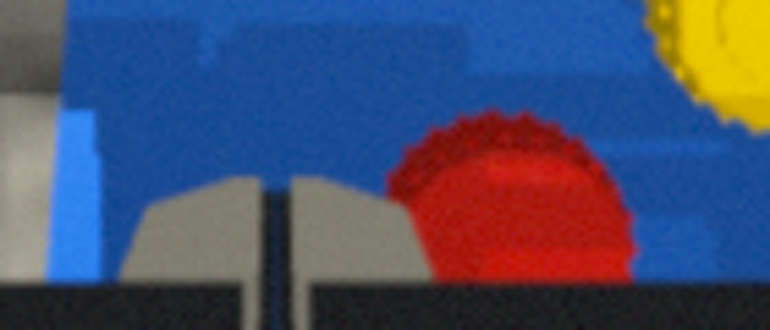

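Red is wholly inside the pan at (.445,−.267), clear of yellow. I back off, lift and check.

Request:
drive_tool([
  {"jaw": 0,"tx": 0,"ty": -0.015,"tz": 0,"turn": 0},
  {"jaw": 0,"tx": 0,"ty": -0.05,"tz": -0.03,"turn": 0},
  {"jaw": 0,"tx": 0,"ty": -0.1,"tz": -0.12,"turn": 0},
  {"jaw": 0,"tx": 0,"ty": -0.2,"tz": -0.24,"turn": 0},
  {"jaw": 0,"tx": 0,"ty": -0.3,"tz": -0.36,"turn": 0},
  {"jaw": 0,"tx": 0,"ty": -0.4,"tz": -0.5,"turn": 0},
  {"jaw": 0,"tx": 0,"ty": -0.5,"tz": -0.62,"turn": 0},
  {"jaw": 0,"tx": 0,"ty": -0.5,"tz": -0.7,"turn": 0},
  {"jaw": 0,"tx": 0,"ty": -0.5,"tz": -0.7,"turn": 0},
  {"jaw": 0,"tx": 0,"ty": -0.5,"tz": -0.7,"turn": 0},
])

```text
t: 32.1
tool_pos: [0.4416, -0.0916, 0.2161]
orientation: [3.141, 0.03, 0.002]
force: [0.4, 0.4, -0.3]
opening: 0.0003
```

Run:
```python
from h import *
np.set_printoptions(precision=4,suppress=True)
c=robot.get_calibration("wrist");p,_=robot.read_camera("wrist"); cv2.imwrite("pics/w26.png",p)
for n,lo,hi in (("red",(0,200,120),(6,255,255)),("yel",(20,150,120),(35,255,255)),("white",(0,0,170),(179,60,255))):
    for a,ct,bb in blobs(hsv(p,lo,hi),150):
        P=ray(c,ct,.012)[0,:2]
        if P[1]<-.2: print(n,a,ct,P)
p,_=robot.read_camera("scene"); cv2.imwrite("pics/s2.png",p)
s=robot.read_state();print(s['t'],s['tool_pos'])
```

```text
red 288 [450.4 180.2] [ 0.4476 -0.2672]
yel 398 [474.4 158.6] [ 0.4771 -0.295 ]
white 4724 [613.8  92.5] [ 0.5625 -0.4565]
white 388 [473.3 135.4] [ 0.5069 -0.2888]
white 3152 [494.9 260.3] [ 0.3307 -0.3484]
white 5076 [494.6 328. ] [ 0.2154 -0.3685]
32.2 [ 0.4406 -0.0919  0.2142]
```

View pics/w26.png

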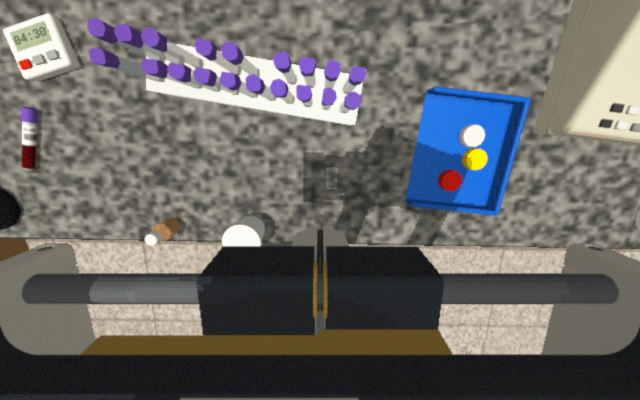

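View pics/s2.png

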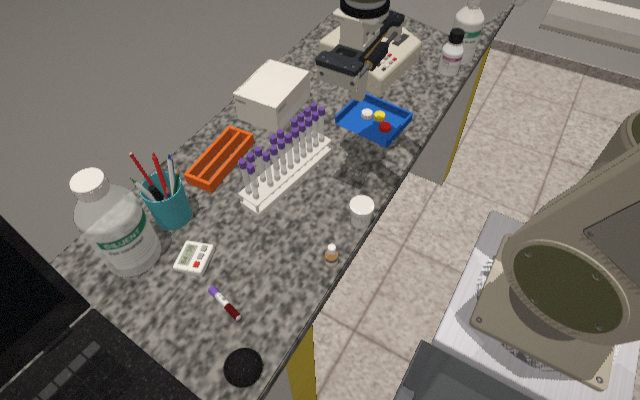

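Both views show all three caps wholly inside the pan: wrist red (450,180), yellow (474,159) and white (473,135). The vial, cup and tube are at their first pixels in the scene view. The arm is clear and still, so I hand in.

```bash
python3 -c "
from plant import robot
print(robot.close_job())"
```

```text
the job is handed in; nothing more can be done
None
```

All three caps are in the blue catch pan. I swept them in one at a time with the shut fingers, white first, then yellow, then red, checking the wrist camera and correcting the aim after most short strokes. The job was handed in at about 32 s of the 72 s allowed.

- **Caps:** the last wrist and scene pictures show all three lying flat and wholly inside. The red cap is nearest the open front, with its edge about 3 cm inside. The caps measured red (.447,−.267), yellow (.477,−.295) and white (.507,−.289).
- **Other objects:** in the scene picture the dropper vial, specimen cup and sample tube are where they started. I compared these by eye and did not re-measure them.
- **Forces:** the highest tool force I read was about 6 N, at the end of strokes. The arm was clear of everything and still when I handed in.
- **What went wrong:** at first contact with red the tip was about 3 mm too high and pressed lightly on the cap's upper edge (about 4 N). I backed off, lowered it and re-centred. The first contact with yellow read a similar force, which was gone by the next stroke. While being pushed, yellow and red drifted up to about 4 mm off the finger's centre line, and I steered them back each time.

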